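# Carry sprayed moulding samples into the drying box

### The job

Some sprayed moulding samples lie on the bench. With the drying box's window still shut, first seat every sample, ridge upward, fully home in the pocket of an orange carrier of its own on the bench; when all are seated, slide the window fully open, set each carrier with its sample into an empty bay of the box so that it lies flat on the box's floor, and slide the window fully shut. Do not disturb the two spray cans or the roll of tape.

Things in the scene. Friction and masses are not known exactly. Their poses are not given: they have to be found in the camera images.
- sample0: blue sprayed wooden moulding sample, about 60 g, lying flat: 70 long (x) x 36 wide (y) x 20 high, with a ridge 16 wide and 4 high along the middle of its top (24 high overall). Origin: centre of its underside; z up through the ridge. May be absent (None): two or three of the samples are present.
- sample1: green sprayed wooden moulding sample, about 60 g, lying flat: 70 long (x) x 36 wide (y) x 20 high, with a ridge 16 wide and 4 high along the middle of its top (24 high overall). Origin: centre of its underside; z up through the ridge. May be absent (None): two or three of the samples are present.
- sample2: yellow sprayed wooden moulding sample, about 60 g, lying flat: 70 long (x) x 36 wide (y) x 20 high, with a ridge 16 wide and 4 high along the middle of its top (24 high overall). Origin: centre of its underside; z up through the ridge. May be absent (None): two or three of the samples are present.
- carrier0: orange plastic carrier, about 120 g, 90 long (x) x 54 wide (y) x 16 high, with a rectangular pocket 75 x 41, 8 deep, in its top with a black floor (the floor under the pocket is 8 thick); a sample fits the pocket either way round along x, and then stands 16 above the carrier's top. Three equal carriers; any sample may go in any. Origin: centre of its underside.
- carrier1: orange plastic carrier, about 120 g, 90 long (x) x 54 wide (y) x 16 high, with a rectangular pocket 75 x 41, 8 deep, in its top with a black floor (the floor under the pocket is 8 thick); a sample fits the pocket either way round along x, and then stands 16 above the carrier's top. Three equal carriers; any sample may go in any. Origin: centre of its underside.
- carrier2: orange plastic carrier, about 120 g, 90 long (x) x 54 wide (y) x 16 high, with a rectangular pocket 75 x 41, 8 deep, in its top with a black floor (the floor under the pocket is 8 thick); a sample fits the pocket either way round along x, and then stands 16 above the carrier's top. Three equal carriers; any sample may go in any. Origin: centre of its underside.
- pocket0 (a point): centre of the pocket's floor in carrier0, 8 above the carrier's underside; axes as the carrier's. The origin of a seated sample lies here.
- pocket1 (a point): centre of the pocket's floor in carrier1, 8 above the carrier's underside; axes as the carrier's. The origin of a seated sample lies here.
- pocket2 (a point): centre of the pocket's floor in carrier2, 8 above the carrier's underside; axes as the carrier's. The origin of a seated sample lies here.
- dryer: low open-topped blue drying box fixed to the bench (place and yaw vary); chamber 152 (x) x 336 (y) outside, walls 6 thick and 44 high, floor 6 thick, clear window on top, three bays side by side along y, 95 apart; rails at its y ends run on 150 beyond the chamber to +x, 44 high. Origin: centre of the chamber's underside; x is the way the window opens, z up.
- bay0 (a point): centre of bay 0 on the box's floor (6 above the bench), axes as the box's; the origin of a fitted carrier lies here, its length along the box's x, either way round. Aluminium locators 10 high at its corners and ends leave 3 play each side and leave the middle 54 of the carrier's long sides free for fingers: 41 between neighbours, 40 to the outer walls.
- bay1 (a point): centre of bay 1 on the box's floor (6 above the bench), axes as the box's; the origin of a fitted carrier lies here, its length along the box's x, either way round. Aluminium locators 10 high at its corners and ends leave 3 play each side and leave the middle 54 of the carrier's long sides free for fingers: 41 between neighbours, 40 to the outer walls.
- bay2 (a point): centre of bay 2 on the box's floor (6 above the bench), axes as the box's; the origin of a fitted carrier lies here, its length along the box's x, either way round. Aluminium locators 10 high at its corners and ends leave 3 play each side and leave the middle 54 of the carrier's long sides free for fingers: 41 between neighbours, 40 to the outer walls.
- window (a joint): travel of the clear window, m: 0 shut, 0.150 fully open (moved along the box's +x). It slides with about 2 N of friction and stays where it is left. Shut, it covers the chamber at 45 to 52 above the bench. At the start it is shut or up to 4 mm short of it.
- window_handle (a point): point inside the window's red handle, 67 above the bench: an upright bar 14 thick (box's x), 70 long (y), its top 80 above the bench, standing 30 above the window near the edge at the box's -x side; moves with the window. Axes as the box's.
- can_grey: bystander: standing spray can with a grey cap, 64 across, 190 high; origin at the centre of its foot
- can_green: bystander: standing spray can with a green label and white cap, 64 across, 190 high; origin at the centre of its foot
- tape: bystander: roll of yellow masking tape lying flat, 90 across, 25 high; origin at the centre of its underside
Things that resemble listed ones, but are neither listed nor needed, are in the scene too. What is shaped like the carrier0 but red or white is not meant.

How it is judged:
By the outcome, as a careful person would: the job done as asked, in the order asked, and still so for the second after the job is handed in, with the robot touching nothing.
Of sample0, sample1, sample2 only 2 to 3 are there at a start; the rules pass over those that are not, and their reading is None.
At some moment in a run one of sample0, sample1, sample2, carrier0, carrier1, carrier2 may be knocked a few centimetres aside while the robot is not near it.
Once in a run the grip may slacken for a moment while it holds something.
It also fails if it takes over 210 s, if anything falls off the work surface, if the arm or the gripper's body presses on something with over 40 N, if the wrist force passes 120 N, or if a joint passes its speed limit or range.

### The arm

A 6-joint arm with a two-finger parallel gripper is mounted at the origin on the work surface. World frame = base frame: x ahead of the robot, y to its left, z up, the work surface at z = 0. Lengths are in m, angles in rad, forces in N, time in s.
With the tool pointing down it reaches from about 0.25 to 0.775 m from the base axis. Payload 4 kg.
Tool frame: the origin (TCP) lies between the finger pads; the fingertips stand 17 mm ahead of it and the grasp point (between the pads) lies 2 mm behind it; z points along the fingers, y is the line along which they close (so a half turn about z gives the same grasp; the last joint's range is limited). The gripper opens to 85 mm and grips with 20 to 120 N. Pads are 22 mm wide; open, the fingers measure 114 mm over their backs; the gripper's body (76 mm by 85 mm) begins 54 mm behind the grasp point. The pads swing forward as they close: fully open they stand 13 mm farther back than shut.
Start: joints at [1.122, 0.087, 1.371, -0, 1.684, -0.103], TCP at [0.186, 0.517, 0.248] pointing down, gripper open.
Joint ranges: [-3.1, 3.1], [-0.76, 2.03], [0.27, 2.55], [-1.08, 4.22], [0.17, 2.65], [-2.57, 2.57]. Speed limits (rad/s): [2.79, 2.79, 3.14, 3.14, 3.14, 3.14].

### API

Orientations are given as a 3x3 rotation matrix whose columns are the frame's x, y, z axes.
In Python, from station import arm gives the robot as it stands.
- The arm moves only by the tool jog_arm, never from a script. Its argument "moves" is one flat list of numbers, 7 for each row, row after row: the shift along the tool's x, y, z scaled (see below), then the turn, a rotation vector about the tool's x, y, z scaled (see below), then the opening, from -1 (shut) to 1 (fully open). In form: [tx, ty, tz, rx, ry, rz, claw, tx, ty, tz, rx, ry, rz, claw, ...]. A call has 1 to 20 rows; each row shifts and turns the commanded pose from where the row before left it, along the tool's axes as they then stand; what a row does not reach is not made up. The controller multiplies each number of a shift by 200 mm and each number of a turn by 45 degrees. A row lasts 1/12 s, in which the tool goes at most 41.7 mm and 7.16 degrees, less where a joint would pass 70% of its speed; a pose out of reach is approached as far as the arm can. A call with a number of a shift or a turn outside -1 to 1 is refused whole. A call with a gripper value outside its range is refused whole. The fingers move at their own pace and stop on an object; "squeeze" is the grip in N (left out, the last holds). Time passes only in rows, so rows that do not move let the fingers close. It gives the time, the measured TCP pose, the force, the opening and the grip force at its end, in the units of the state.
- arm.sense(): the state, without advancing time (a new reading comes with each control period).
- arm.snapshot(name): name is "scene" or "side" or "wrist"; returns a dict with "pixels" (384x512x3 uint8, red, green, blue), "fx", "fy", "cx", "cy" (pixels), "R" (3x3) and "t" (3): a world point X has camera coordinates R X + t; the wrist camera has in their place "T_tool_cam" (4x4, takes a point from camera to tool coordinates, whose origin is the TCP and whose axes are the flange's). Camera axes: x right, y down, z forward; pixel columns grow to the right and rows downward; lengths in m; the calibration is good to about 2 mm. A picture is of the moment at which its call begins: read the wrist's pose just before it. There is no depth.
- arm.sign_off(): hands the job in; it is judged then, once.
The state is a dict: "time": time; "joint_positions": joint angles; "qvel": joint speeds; "tau": joint torques, N m; "tcp_pos": TCP position; "tool_rot": TCP orientation; "ft_force": force on the tool from outside, world axes, zero at the start; "ft_torque": the same for the moment, N m; "grip_width": finger opening in m; "grip_force": force on a finger pad.
Only numpy, scipy, OpenCV 4.12 (cv2) and the standard library are available. Lean on these libraries where they do the work, as an engineer would, in place of code of your own. Each camera call takes 0.05 s, during which the arm holds its last target. There are 200 camera calls.

## Working session

There is one attempt and no reset: what is moved stays moved. The work goes in short steps, Python scripts to look and compute and a tool call to move; the robot and the scene stay as the last step left them, time stands still between calls to the robot, and variables do not carry over. Pictures are saved under pics/ and viewed, at most 14 in all, crops included, and the job is handed in when it is done.

Besides the shell and the picture viewer there is one more tool, called after "Emit:" as a command line: name --argument value ..., lists and objects as JSON in quotes. jog_arm: Moves the arm, as the interface text tells. Its arguments: {"type":"object","properties":{"moves":{"type":"array","items":{"type":"number"}},"squeeze":{"type":"number"}},"required":["moves"]}

```bash
ls; mkdir -p pics
python3 - <<'E'
from station import arm
import cv2,numpy as np
s=arm.sense();print({k:np.round(v,3).tolist() for k,v in s.items()})
for n in("scene","side","wrist"):
    d=arm.snapshot(n);cv2.imwrite(f"pics/{n}0.png",d["pixels"][...,::-1])
    print(n,{k:np.round(v,4).tolist() for k,v in d.items() if k!="pixels"})
E
```

```text
pics
{'time': 0.0, 'joint_positions': [1.122, 0.088, 1.372, 0.0, 1.684, -0.103], 'qvel': [0.002, 0.0, -0.001, -0.001, -0.003, -0.001], 'tau': [0.002, -35.186, -31.328, 0.0, 0.011, 0.0], 'tcp_pos': [0.186, 0.517, 0.247], 'tool_rot': [[-0.941, 0.339, -0.001], [0.339, 0.941, -0.002], [0.0, -0.002, -1.0]], 'ft_force': [-0.136, 0.104, -1.54], 'ft_torque': [0.016, 0.008, -0.009], 'grip_force': 0.0, 'grip_width': 0.086}
scene {'fx': 403.426, 'fy': 403.426, 'cx': 255.6261, 'cy': 189.1927, 'R': [[0.2942, 0.9557, -0.0064], [0.6004, -0.1901, -0.7768], [-0.7436, 0.2247, -0.6297]], 't': [-0.065, -0.2746, 1.6828]}
side {'fx': 355.7677, 'fy': 355.7677, 'cx': 256.4395, 'cy': 187.9291, 'R': [[0.8492, -0.5277, 0.0221], [-0.2997, -0.5158, -0.8026], [0.4349, 0.6749, -0.5961]], 't': [-0.4976, 0.1633, 0.9672]}
wrist {'fx': 336.7542, 'fy': 336.7542, 'cx': 252.7673, 'cy': 194.2529, 'T_tool_cam': [[0.0002, -0.961, -0.2765, 0.0703], [1.0, 0.0004, -0.0006, 0.0003], [0.0007, -0.2765, 0.961, -0.1261], [0.0, 0.0, 0.0, 1.0]]}
```

View pics/scene0.png

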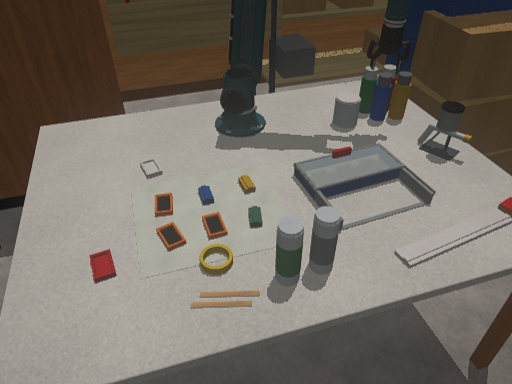

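View pics/side0.png

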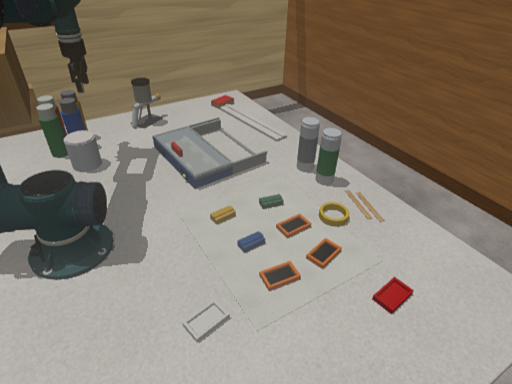

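The scene view shows orange carriers at (163,204), (171,236) and (214,225), and samples blue (206,194), yellow (246,183) and green (255,215). The box is around (360,185) with its red handle at (342,152), the cans are at (290,250) and (325,240), and the tape is at (216,258). Lookalikes for a carrier are the red tray (102,265) and the white tray (150,168). For the blue, green or yellow samples they are the bottles at the back (380,95) and the tape. I choose the three orange trays with black pockets and the three ridged blocks.

```bash
cat > h.py <<'E'
from station import arm
import cv2,numpy as np
HS={"orange":((5,150,120),(14,255,255)),"blue":((105,110,40),(125,255,255)),"green":((65,60,25),(90,255,255)),"yellow":((18,150,100),(28,255,255)),"red":((0,150,90),(3,255,255))}
def snap(n,save=None):
    s=arm.sense();d=arm.snapshot(n);d["s"]=s
    if n=="wrist":
        T=np.array(d["T_tool_cam"]);Rt=np.array(s["tool_rot"])
        d["C"]=Rt@T[:3,3]+s["tcp_pos"];d["Rw"]=Rt@T[:3,:3]
    else:
        R=np.array(d["R"]);d["Rw"]=R.T;d["C"]=-R.T@np.array(d["t"])
    d["hsv"]=cv2.cvtColor(d["pixels"],cv2.COLOR_RGB2HSV)
    if save:cv2.imwrite(f"pics/{save}.png",d["pixels"][...,::-1])
    return d
def ray(d,uv,z):
    uv=np.atleast_2d(np.asarray(uv,float))
    v=np.c_[(uv[:,0]-d["cx"])/d["fx"],(uv[:,1]-d["cy"])/d["fy"],np.ones(len(uv))]@d["Rw"].T
    return (d["C"]+v*((z-d["C"][2])/v[:,2])[:,None])[:,:2]
def proj(d,X):
    c=(np.atleast_2d(X)-d["C"])@d["Rw"]
    return np.c_[c[:,0]/c[:,2]*d["fx"]+d["cx"],c[:,1]/c[:,2]*d["fy"]+d["cy"]]
def blobs(d,col,z,amin=60):
    m=cv2.inRange(d["hsv"],*[np.array(a) for a in HS[col]])
    m=cv2.morphologyEx(m,cv2.MORPH_CLOSE,np.ones((3,3)))
    out=[]
    for c in cv2.findContours(m,cv2.RETR_EXTERNAL,cv2.CHAIN_APPROX_NONE)[0]:
        if cv2.contourArea(c)<amin:continue
        c=c[:,0];P=ray(d,c,z)
        (x,y),(w,h),a=cv2.minAreaRect((P*1000).astype(np.float32))
        if w<h:w,h,a=h,w,a+90
        out.append((c.mean(0).round().tolist(),round(x/1e3,4),round(y/1e3,4),round(w),round(h),round((a+90)%180-90,1)))
    return out
def go(x,y,z,yaw,rows=None):
    """yaw (deg) = direction of closing line in world, mod 180; prints totals in tool axes/units, from a down-pointing tool"""
    s=arm.sense();R=np.array(s["tool_rot"])
    cur=np.degrees(np.arctan2(R[1,1],R[0,1]))
    dy=(yaw-cur+90)%180-90
    D=R.T@(np.array([x,y,z])-s["tcp_pos"])/0.2
    tilt=R.T@np.cross(R[:,2],[0,0,-1])
    print("cur yaw %.1f turn about tool z %.1f deg -> units %.3f (alt %.3f); shift units %s (rows>=%.1f, turn rows>=%.1f) tilt %s q6 %.2f t %.1f"%(cur,-dy,-dy/45,(-dy+180*np.sign(dy))/45,D.round(4).tolist(),np.linalg.norm(D)/.2085,abs(dy)/7.16,(np.degrees(tilt)/45).round(3).tolist(),s["joint_positions"][5],s["time"]))
E
python3 - <<'E'
from h import *
for n in("scene","side"):
    d=snap(n);print(n)
    for c,z in(("orange",.016),("blue",.012),("green",.012),("yellow",.012),("red",.06)):
        for b in blobs(d,c,z,30):print(c,b)
d=snap("wrist")
E
```

```text
scene
orange ([170.0, 235.0], 0.5778, -0.3671, 89, 54, 15.0)
orange ([214.0, 224.0], 0.5718, -0.2377, 89, 53, 2.3)
orange ([163.0, 203.0], 0.4311, -0.3683, 89, 52, -6.1)
blue ([205.0, 193.0], 0.4167, -0.2324, 72, 34, 1.7)
blue ([382.0, 97.0], -0.0172, 0.6732, 309, 72, -34.7)
blue ([392.0, 59.0], -0.4104, 0.9712, 163, 54, -34.6)
blue ([441.0, 21.0], -0.9371, 1.5598, 1819, 640, -61.1)
green ([255.0, 215.0], 0.5647, -0.1085, 74, 34, -12.1)
green ([218.0, 122.0], -0.0144, -0.0878, 74, 21, -12.7)
green ([260.0, 118.0], 0.0051, 0.0864, 98, 26, -6.8)
green ([397.0, 9.0], -1.2363, 1.5239, 526, 142, -35.5)
green ([259.0, 31.0], -1.178, 0.4579, 1254, 71, -18.2)
green ([236.0, 30.0], -1.2457, 0.3223, 1216, 53, -15.6)
yellow ([216.0, 257.0], 0.6951, -0.259, 88, 83, 72.6)
yellow ([246.0, 182.0], 0.4016, -0.0899, 73, 34, 5.3)
red ([102.0, 264.0], 0.6737, -0.5467, 83, 50, 8.0)
red ([508.0, 203.0], 0.7879, 0.5998, 65, 29, -43.2)
side
orange ([279.0, 274.0], 0.4235, -0.3713, 88, 53, -6.2)
orange ([324.0, 252.0], 0.5695, -0.3695, 90, 53, 15.0)
orange ([293.0, 224.0], 0.5642, -0.2405, 87, 53, 2.5)
blue ([69.0, 122.0], 0.1225, 0.8019, 232, 45, 89.1)
green ([68.0, 270.0], -0.0218, -0.0821, 76, 30, -8.6)
green ([40.0, 198.0], -0.0543, 0.2655, 97, 38, -22.8)
green ([37.0, 217.0], -0.0609, 0.2142, 361, 176, -54.0)
green ([29.0, 11.0], 0.2329, 3.5393, 1193, 501, 87.7)
yellow ([334.0, 212.0], 0.7092, -0.2552, 86, 85, 20.4)
red ([392.0, 294.0], 0.5848, -0.5768, 91, 50, 7.9)
red ([222.0, 99.0], 0.7579, 0.581, 86, 50, 17.7)
```

View pics/wrist0.png

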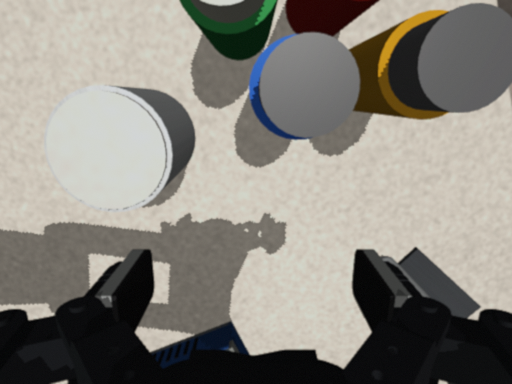

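```bash
python3 -c "
from h import *
go(.52,-.23,.30,90)"
```

```text
cur yaw 70.2 turn about tool z -19.8 deg -> units -0.440 (alt 3.560); shift units [-2.836, -2.9501, -0.2585] (rows>=19.7, turn rows>=2.8) tilt [-0.001, -0.0, 0.0] q6 -0.10 t 0.3
```

Emit:
jog_arm --moves '[-0.142,-0.1475,-0.013,0,0,0,1,-0.142,-0.1475,-0.013,0,0,0,1,-0.142,-0.1475,-0.013,0,0,0,1,-0.142,-0.1475,-0.013,0,0,0,1,-0.142,-0.1475,-0.013,0,0,0,1,-0.142,-0.1475,-0.013,0,0,0,1,-0.142,-0.1475,-0.013,0,0,0,1,-0.142,-0.1475,-0.013,0,0,0,1,-0.142,-0.1475,-0.013,0,0,0,1,-0.142,-0.1475,-0.013,0,0,0,1,-0.142,-0.1475,-0.013,0,0,0,1,-0.142,-0.1475,-0.013,0,0,0,1,-0.142,-0.1475,-0.013,0,0,0,1,-0.142,-0.1475,-0.013,0,0,0,1,-0.142,-0.1475,-0.013,0,0,0,1,-0.142,-0.1475,-0.013,0,0,0,1,-0.142,-0.1475,-0.013,0,0,0,1,-0.142,-0.1475,-0.013,0,0,0,1,-0.142,-0.1475,-0.013,0,0,0,1,-0.142,-0.1475,-0.013,0,0,0,1]'

```text
time: 1.97
tcp_pos: [0.5212, -0.2322, 0.3003]
tool_rot: [[-0.941, 0.339, 0.0], [0.339, 0.941, 0.0], [-0.0, 0.0, -1.0]]
ft_force: [0.8, 0.8, 0.5]
grip_width: 0.0855
grip_force: 0.0
```

Emit:
jog_arm --moves '[0,0,0,0,0,-0.147,1,0,0,0,0,0,-0.147,1,0,0,0,0,0,-0.147,1,0,0,0,0,0,0,1,0,0,0,0,0,0,1,0,0,0,0,0,0,1]'

```text
time: 2.47
tcp_pos: [0.5208, -0.23, 0.3003]
tool_rot: [[-1.0, 0.002, 0.0], [0.002, 1.0, 0.0], [-0.0, 0.0, -1.0]]
ft_force: [-0.5, -0.6, -0.1]
grip_width: 0.0853
grip_force: 0.0
```

Run:
```python
from h import *
d=snap("wrist","w1");print(d["s"]["tcp_pos"],d["s"]["time"])
for c,z in(("orange",.016),("blue",.02),("green",.02),("yellow",.02)):
    for b in blobs(d,c,z,300):print(c,b)
```

```text
[ 0.52075894 -0.22997548  0.30034957] 2.4667
orange ([248.0, 193.0], 0.5692, -0.2365, 89, 53, 2.6)
orange ([146.0, 197.0], 0.5742, -0.3654, 90, 54, 14.9)
orange ([134.0, 74.0], 0.428, -0.3678, 90, 54, -6.0)
blue ([251.0, 73.0], 0.4254, -0.232, 69, 34, 1.9)
green ([344.0, 355.0], 0.8086, -0.0987, 44, 30, -29.1)
green ([346.0, 196.0], 0.572, -0.1125, 71, 39, -12.0)
yellow ([231.0, 290.0], 0.7056, -0.2607, 88, 87, -0.1)
yellow ([376.0, 59.0], 0.4109, -0.0904, 70, 34, 5.0)
```

View pics/w1.png

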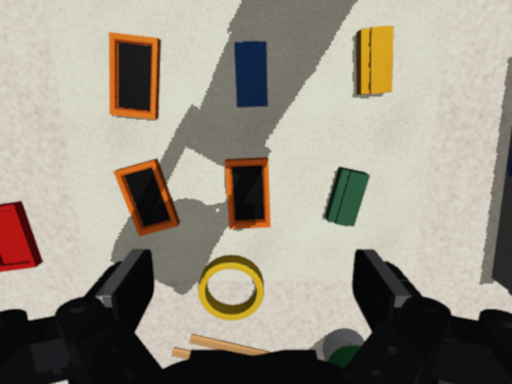

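Run:
```python
from h import *
im=cv2.imread("pics/w1.png")[20:240,100:410]
cv2.imwrite("pics/c1.png",cv2.resize(cv2.convertScaleAbs(im,alpha=1.6),None,fx=2.5,fy=2.5,interpolation=cv2.INTER_CUBIC))
go(.4254,-.232,.11,91.9)
```

```text
cur yaw 89.9 turn about tool z -2.0 deg -> units -0.044 (alt 3.956); shift units [0.477, -0.011, 0.9519] (rows>=5.1, turn rows>=0.3) tilt [0.0, 0.0, 0.0] q6 -2.09 t 2.5
```

View pics/c1.png

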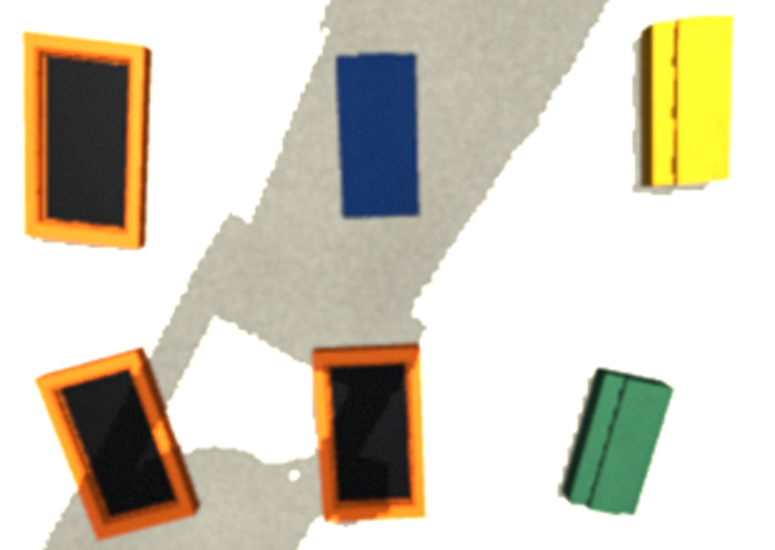

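The crop shows three orange carriers with black pockets, plus the blue, yellow and green blocks. The choice stands.

Emit:
jog_arm --moves '[0.0795,-0.002,0.1587,0,0,0,1,0.0795,-0.002,0.1587,0,0,0,1,0.0795,-0.002,0.1587,0,0,0,1,0.0795,-0.002,0.1587,0,0,0,1,0.0795,-0.002,0.1587,0,0,0,1,0.0795,-0.001,0.1587,0,0,-0.044,1,0,0,0,0,0,0,1,0,0,0,0,0,0,1]'

```text
time: 3.18
tcp_pos: [0.4238, -0.2311, 0.108]
tool_rot: [[-0.999, -0.033, -0.004], [-0.033, 0.999, 0.003], [0.004, 0.003, -1.0]]
ft_force: [1.3, 0.6, 0.1]
grip_width: 0.0855
grip_force: 0.0
```

Run:
```python
from h import *
d=snap("wrist","w2");print(d["s"]["tcp_pos"],d["s"]["time"])
for c,z in(("blue",.02),("orange",.016)):
    for b in blobs(d,c,z,300):print(c,b)
go(.4254,-.232,.027,91.9)
```

```text
[ 0.42377798 -0.23109071  0.10801269] 3.1833
blue ([251.0, 206.0], 0.4253, -0.2319, 73, 35, 1.8)
orange ([239.0, 338.0], 0.5336, -0.2378, 53, 20, -88.2)
orange ([50.0, 195.0], 0.4268, -0.368, 92, 54, -6.4)
cur yaw 91.9 turn about tool z 0.0 deg -> units 0.001 (alt -3.999); shift units [0.0066, 0.0046, 0.4216] (rows>=2.0, turn rows>=0.0) tilt [-0.001, 0.003, 0.0] q6 -2.22 t 3.2
```

View pics/w2.png

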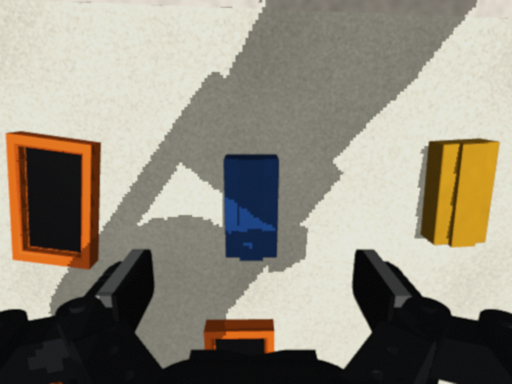

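Emit:
jog_arm --moves '[0.003,0.0046,0.14,0,0,0,1,0,0,0.14,0,0,0,1,0,0,0.1416,0,0,0,1,0,0,0,0,0,0,1,0,0,0,0,0,0,-1,0,0,0,0,0,0,-1,0,0,0,0,0,0,-1,0,0,0,0,0,0,-1,0,0,0,0,0,0,-1,0,0,0,0,0,0,-1,0,0,0,0,0,0,-1,0,0,0,0,0,0,-1]' --squeeze 40

```text
time: 4.23
tcp_pos: [0.4268, -0.2328, 0.0284]
tool_rot: [[-0.999, -0.035, 0.005], [-0.035, 0.999, -0.003], [-0.005, -0.003, -1.0]]
ft_force: [0.7, 0.3, 4.8]
grip_width: 0.0346
grip_force: 41.2
```

Emit:
jog_arm --moves '[0,0,-0.1,0,0,0,-1,0,0,-0.15,0,0,0,-1,0,0,-0.15,0,0,0,-1,0,0,0,0,0,0,-1]'

```text
time: 4.57
tcp_pos: [0.4285, -0.234, 0.1132]
tool_rot: [[-0.999, -0.035, 0.012], [-0.035, 0.999, -0.008], [-0.011, -0.008, -1.0]]
ft_force: [1.3, -0.9, 0.2]
grip_width: 0.0344
grip_force: 40.5
```

Run:
```python
from h import *
d=snap("wrist","w3");print(d["s"]["tcp_pos"],d["s"]["grip_width"])
for c,z in(("orange",.016),):
    for b in blobs(d,c,z,300):print(c,b)
# held sample: rays onto plane of its shoulder
zt=d["s"]["tcp_pos"][2]-.0284+.02
for b in blobs(d,"blue",zt,300):print("held",b)
go(.4275,-.368,.10,83.8)
```

```text
[ 0.42846142 -0.23404117  0.11320784] 0.03437533578771915
orange ([61.0, 187.0], 0.4268, -0.3673, 92, 56, -6.8)
held ([253.0, 253.0], 0.4279, -0.234, 77, 36, 2.0)
cur yaw 92.0 turn about tool z 8.2 deg -> units 0.182 (alt -3.818); shift units [0.0232, -0.6728, 0.0563] (rows>=3.2, turn rows>=1.1) tilt [-0.008, 0.01, 0.0] q6 -2.22 t 4.6
```

View pics/w3.png

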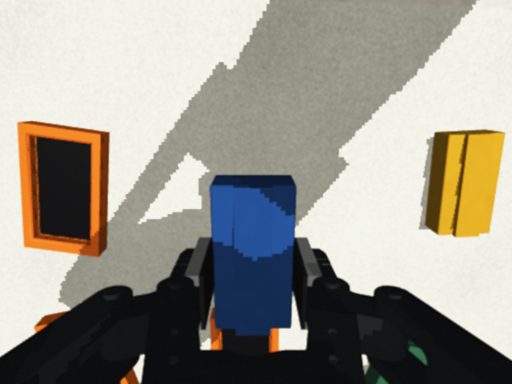

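Emit:
jog_arm --moves '[0.006,-0.168,0.014,0,0,0,-1,0.006,-0.168,0.014,0,0,0,-1,0.006,-0.168,0.014,0,0,0,-1,0.006,-0.168,0.014,0,0,0,-1,0,0,0,0,0,0.091,-1,0,0,0,0,0,0.091,-1,0,0,0,0,0,0,-1,0,0,0,0,0,0,-1,0,0,0,0,0,0,-1]'

```text
time: 5.37
tcp_pos: [0.4245, -0.3654, 0.0938]
tool_rot: [[-0.994, 0.106, -0.001], [0.106, 0.994, 0.001], [0.001, 0.001, -1.0]]
ft_force: [0.5, -0.9, -0.1]
grip_width: 0.0347
grip_force: 40.6
```

Run:
```python
from h import *
d=snap("wrist","w4");s=d["s"];print(s["tcp_pos"],s["grip_width"],np.round(s["tool_rot"],3).tolist())
for b in blobs(d,"orange",.016,300):print(b)
zt=s["tcp_pos"][2]-.0284+.02
for b in blobs(d,"blue",zt,300):print("held",b)
print(ray(d,[(253,188),(253,327)],zt),np.array(s["tcp_pos"]))
go(.4275,-.368,.06,83.8)
```

```text
[ 0.42453191 -0.36543746  0.09384342] 0.03469115613487393 [[-0.994, 0.106, -0.001], [0.106, 0.994, 0.001], [0.001, 0.001, -1.0]]
([269.0, 344.0], 0.5269, -0.3658, 32, 18, -74.7)
([469.0, 322.0], 0.5225, -0.2209, 37, 13, 45.4)
([236.0, 173.0], 0.4115, -0.3664, 59, 54, -6.3)
held ([253.0, 253.0], 0.4232, -0.3651, 77, 36, -6.1)
[[ 0.39053065 -0.36146859]
 [ 0.45757952 -0.36857729]] [ 0.42453191 -0.36543746  0.09384342]
cur yaw 83.9 turn about tool z 0.1 deg -> units 0.003 (alt -3.997); shift units [-0.0156, -0.0114, 0.1702] (rows>=0.8, turn rows>=0.0) tilt [0.001, -0.0, 0.0] q6 -2.28 t 5.4
```

View pics/w4.png

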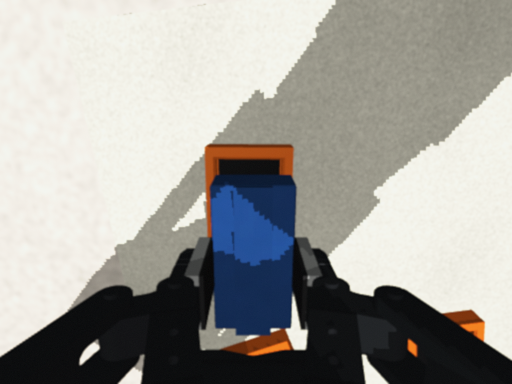

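Emit:
jog_arm --moves '[-0.0156,-0.0114,0.077,0,0,0.002,-1,0,0,0.077,0,0,0,-1,0,0,0.075,0,0,0,-1,0,0,0,0,0,0,-1,0,0,0,0,0,0,-1,0,0,0,0,0,0,-1]'

```text
time: 5.92
tcp_pos: [0.428, -0.3687, 0.0494]
tool_rot: [[-0.994, 0.108, 0.001], [0.108, 0.994, -0.001], [-0.001, -0.001, -1.0]]
ft_force: [0.4, -0.2, -1.0]
grip_width: 0.0343
grip_force: 40.6
```

Run:
```python
from h import *
d=snap("wrist","w5");s=d["s"];print(s["tcp_pos"],s["grip_width"],s["ft_force"])
for b in blobs(d,"orange",.016,300):print(b)
go(.4275,-.368,.037,83.8)
```

```text
[ 0.42804704 -0.36869652  0.04944757] 0.034313538089808485 [ 0.43663815 -0.22289513 -1.01025521]
([248.0, 187.0], 0.404, -0.3656, 54, 45, 83.6)
cur yaw 83.8 turn about tool z -0.0 deg -> units -0.001 (alt 3.999); shift units [0.0045, 0.0048, 0.0646] (rows>=0.3, turn rows>=0.0) tilt [-0.002, 0.002, 0.0] q6 -2.27 t 6.0
```

View pics/w5.png

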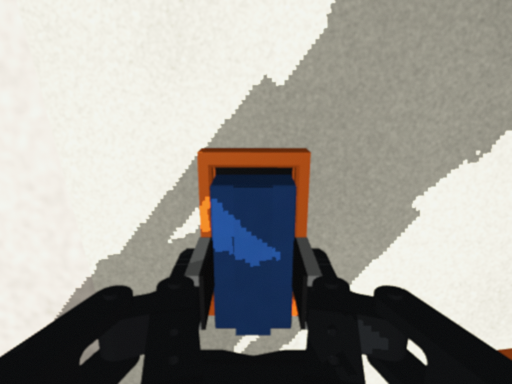

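Emit:
jog_arm --moves '[0.002,0.003,0.02,0,0,0,-1,0,0,0.02,0,0,0,-1,0,0,0.02,0,0,0,-1,0,0,0,0,0,0,-1,0,0,0,0,0,0,-1]'

```text
time: 6.38
tcp_pos: [0.4273, -0.368, 0.0365]
tool_rot: [[-0.994, 0.109, 0.0], [0.109, 0.994, -0.0], [-0.0, -0.0, -1.0]]
ft_force: [-0.4, 0.4, -0.2]
grip_width: 0.0351
grip_force: 33.8
```

Emit:
jog_arm --moves '[0,0,0,0,0,0,0.4,0,0,0,0,0,0,0.4,0,0,0,0,0,0,0.4,0,0,0,0,0,0,0.4,0,0,-0.1,0,0,0,1,0,0,-0.2,0,0,0,1,0,0,-0.2,0,0,0,1,0,0,-0.2,0,0,0,1,0,0,0,0,0,0,1,0,0,0,0,0,0,1]'

```text
time: 7.22
tcp_pos: [0.4287, -0.3694, 0.1808]
tool_rot: [[-0.994, 0.109, 0.006], [0.109, 0.994, -0.006], [-0.006, -0.005, -1.0]]
ft_force: [-0.2, 0.3, -1.2]
grip_width: 0.0855
grip_force: 0.0
```

Run:
```python
from h import *
d=snap("wrist","w6");s=d["s"];print(s["tcp_pos"],s["time"])
for c,z in(("orange",.016),("blue",.03),("green",.02),("yellow",.02)):
    for b in blobs(d,c,z,300):print(c,b)
cv2.imwrite("pics/c6.png",cv2.resize(d["pixels"][120:330,130:380,::-1],None,fx=2.5,fy=2.5))
go(.572,-.112,.12,78)
```

```text
[ 0.42867993 -0.36940355  0.18080273] 7.2167
orange ([273.0, 315.0], 0.5746, -0.3652, 91, 54, 15.5)
orange ([418.0, 272.0], 0.5382, -0.2188, 56, 28, 38.5)
orange ([255.0, 174.0], 0.4275, -0.3685, 89, 54, -6.4)
blue ([255.0, 176.0], 0.4257, -0.3678, 70, 35, -6.2)
cur yaw 83.7 turn about tool z 5.7 deg -> units 0.127 (alt -3.873); shift units [-0.5772, 1.3532, 0.2878] (rows>=7.2, turn rows>=0.8) tilt [-0.002, 0.003, 0.0] q6 -2.27 t 7.3
```

View pics/c6.png

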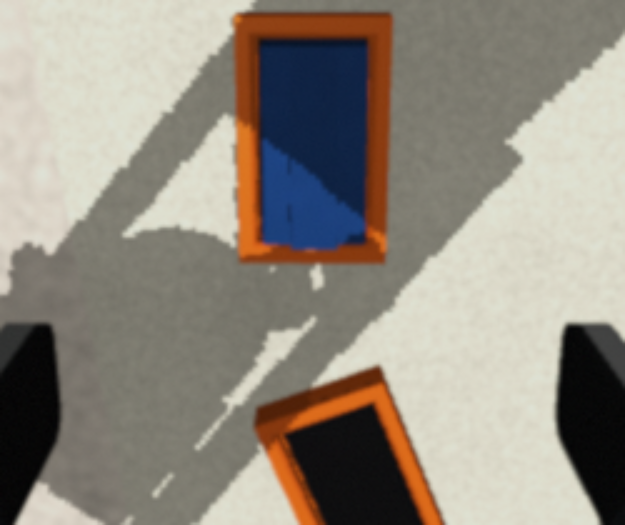

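Emit:
jog_arm --moves '[-0.0722,0.1692,0.025,0,0,0,1,-0.0722,0.1692,0.025,0,0,0,1,-0.0722,0.1692,0.025,0,0,0,1,-0.0722,0.1692,0.025,0,0,0,1,-0.0722,0.1692,0.025,0,0,0,1,-0.0722,0.1692,0.025,0,0,0,1,-0.0722,0.1692,0.025,0,0,0,1,-0.0722,0.1692,0.025,0,0,0,1,0,0,0,0,0,0.127,1,0,0,0,0,0,0,1,0,0,0,0,0,0,1]'

```text
time: 8.18
tcp_pos: [0.5705, -0.111, 0.1342]
tool_rot: [[-0.979, 0.205, -0.004], [0.205, 0.979, 0.001], [0.004, -0.0, -1.0]]
ft_force: [0.0, 0.2, -0.4]
grip_width: 0.0854
grip_force: 0.0
```

Run:
```python
from h import *
d=snap("wrist","w7");s=d["s"];print(s["tcp_pos"],s["time"])
for c,z in(("orange",.016),("green",.02),("yellow",.02)):
    for b in blobs(d,c,z,300):print(c,b)
go(.572,-.111,.027,78)
```

```text
[ 0.57048571 -0.11098143  0.13416339] 8.1833
orange ([87.0, 214.0], 0.5691, -0.2359, 90, 54, 2.5)
green ([254.0, 196.0], 0.573, -0.11, 72, 35, -11.8)
cur yaw 78.1 turn about tool z 0.1 deg -> units 0.003 (alt -3.997); shift units [-0.0078, 0.0049, 0.5391] (rows>=2.6, turn rows>=0.0) tilt [-0.0, -0.004, 0.0] q6 -1.65 t 8.2
```

Emit:
jog_arm --moves '[-0.0137,0.008,0.18,0,0,0.003,1,0,0,0.18,0,0,0,1,0,0,0.18,0,0,0,1,0,0,0,0,0,0,1,0,0,0,0,0,0,1,0,0,0,0,0,0,-1,0,0,0,0,0,0,-1,0,0,0,0,0,0,-1,0,0,0,0,0,0,-1,0,0,0,0,0,0,-1,0,0,0,0,0,0,-1,0,0,0,0,0,0,-1]'

```text
time: 9.23
tcp_pos: [0.5763, -0.1109, 0.0312]
tool_rot: [[-0.978, 0.21, 0.004], [0.21, 0.978, -0.001], [-0.005, -0.001, -1.0]]
ft_force: [-1.1, 0.3, 6.0]
grip_width: 0.0344
grip_force: 40.4
```

Run:
```python
from h import *
s=arm.sense();print(s["tcp_pos"],s["grip_width"],s["grip_force"],s["ft_force"])
go(.569,-.236,.10,92.5)
```

```text
[ 0.5762562  -0.11093324  0.03119595] 0.03437556534661436 40.40881097316742 [-1.10835255  0.29930164  6.04927844]
cur yaw 77.9 turn about tool z -14.6 deg -> units -0.324 (alt 3.676); shift units [-0.0972, -0.6192, -0.3432] (rows>=3.4, turn rows>=2.0) tilt [-0.001, 0.006, 0.0] q6 -1.65 t 9.2
```

Emit:
jog_arm --moves '[0,0,-0.1,0,0,0,-1,0,0,-0.15,0,0,0,-1,0,0,-0.1,0,0,0,-1,-0.024,-0.155,0,0,0,0,-1,-0.024,-0.155,0,0,0,0,-1,-0.024,-0.155,0,0,0,0,-1,-0.024,-0.154,0,0,0,0,-1,0,0,0,0,0,-0.108,-1,0,0,0,0,0,-0.108,-1,0,0,0,0,0,-0.108,-1,0,0,0,0,0,0,-1,0,0,0,0,0,0,-1]'

```text
time: 10.23
tcp_pos: [0.5673, -0.2354, 0.0985]
tool_rot: [[-0.999, -0.041, -0.0], [-0.041, 0.999, 0.0], [0.0, 0.0, -1.0]]
ft_force: [0.3, -0.8, -0.3]
grip_width: 0.0344
grip_force: 40.1
```

```bash
cat >> h.py <<'E'
def held(d,col,zoff):
    s=d["s"];R=np.array(s["tool_rot"])
    for b in blobs(d,col,s["tcp_pos"][2]-zoff+.02,500):
        o=R[:2,:2].T@(np.array(b[1:3])-s["tcp_pos"][:2]);print("held",b,"tool offset mm",(o*1e3).round(1))
E
python3 - <<'E'
from h import *
d=snap("wrist","w8");s=d["s"];print(s["tcp_pos"],s["grip_width"],np.round(s["tool_rot"],3).tolist())
for b in blobs(d,"orange",.016,300):print(b)
held(d,"green",.0312)
go(.569,-.236,.055,92.5)
E
```

```text
[ 0.56733081 -0.23541807  0.09849057] 0.03435698061457653 [[-0.999, -0.041, -0.0], [-0.041, 0.999, 0.0], [0.0, 0.0, -1.0]]
([73.0, 248.0], 0.6097, -0.3535, 74, 54, 15.3)
([250.0, 154.0], 0.5353, -0.2375, 54, 22, -87.5)
held ([253.0, 247.0], 0.5636, -0.2352, 76, 36, 2.4) tool offset mm [3.7 0.4]
cur yaw 92.4 turn about tool z -0.1 deg -> units -0.003 (alt 3.997); shift units [-0.0079, -0.0037, 0.2176] (rows>=1.0, turn rows>=0.0) tilt [0.0, -0.0, 0.0] q6 -2.10 t 10.3
```

Emit:
jog_arm --moves '[-0.0225,-0.004,0.078,0,0,0,-1,0,0,0.078,0,0,0,-1,0,0,0.077,0,0,0,-1,0,0,0,0,0,0,-1,0,0,0,0,0,0,-1,0,0,0,0,0,0,-1,0,0,0,0,0,0,-1]'

```text
time: 10.87
tcp_pos: [0.5729, -0.2365, 0.0536]
tool_rot: [[-0.999, -0.043, 0.003], [-0.043, 0.999, -0.001], [-0.002, -0.001, -1.0]]
ft_force: [0.0, -0.2, -1.3]
grip_width: 0.0342
grip_force: 40.1
```

Run:
```python
from h import *
d=snap("wrist","w9");s=d["s"];print(s["tcp_pos"],s["grip_width"])
for b in blobs(d,"orange",.016,300):print(b)
held(d,"green",.0312)
go(.5718,-.236,.039,92.5)
```

```text
[ 0.57288941 -0.23650011  0.05358564] 0.034237059816833254
([9.0, 302.0], 0.6204, -0.3702, 52, 13, -4.8)
([51.0, 247.0], 0.5924, -0.3484, 50, 41, 7.0)
([251.0, 182.0], 0.5483, -0.237, 54, 49, -87.5)
held ([253.0, 246.0], 0.5695, -0.2363, 77, 36, 2.5) tool offset mm [3.4 0.3]
cur yaw 92.5 turn about tool z -0.0 deg -> units -0.001 (alt 3.999); shift units [0.0054, 0.0028, 0.0731] (rows>=0.4, turn rows>=0.0) tilt [-0.002, 0.003, 0.0] q6 -2.10 t 10.9
```

View pics/w9.png

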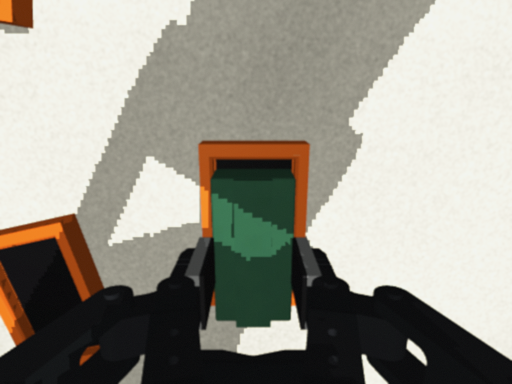

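Emit:
jog_arm --moves '[0.009,0.002,0.018,0,0,0,-1,0,0,0.018,0,0,0,-1,0,0,0.018,0,0,0,-1,0,0,0.018,0,0,0,-1,0,0,0,0,0,0,-1,0,0,0,0,0,0,-1]'

```text
time: 11.42
tcp_pos: [0.5701, -0.2358, 0.0392]
tool_rot: [[-0.999, -0.043, 0.0], [-0.043, 0.999, -0.0], [-0.0, -0.0, -1.0]]
ft_force: [-2.8, 2.0, 7.4]
grip_width: 0.0344
grip_force: 41.0
```

Emit:
jog_arm --moves '[0,0,0,0,0,0,0.4,0,0,0,0,0,0,0.4,0,0,0,0,0,0,0.4,0,0,0,0,0,0,0.4,0,0,-0.1,0,0,0,1,0,0,-0.2,0,0,0,1,0,0,-0.2,0,0,0,1,0,0,-0.15,0,0,0,1,0,0,0,0,0,0,1,0,0,0,0,0,0,1]'

```text
time: 12.25
tcp_pos: [0.5715, -0.2365, 0.1708]
tool_rot: [[-0.999, -0.043, 0.006], [-0.043, 0.999, -0.003], [-0.006, -0.003, -1.0]]
ft_force: [0.1, 0.1, -0.8]
grip_width: 0.0853
grip_force: 0.0
```

Run:
```python
from h import *
d=snap("wrist","w10");s=d["s"];print(s["tcp_pos"],s["time"])
for c,z in(("orange",.016),("green",.03),("yellow",.02),("blue",.03)):
    for b in blobs(d,c,z,300):print(c,b)
go(.411,-.090,.12,95)
```

```text
[ 0.57154371 -0.23653664  0.17076093] 12.25
orange ([122.0, 217.0], 0.6187, -0.3506, 90, 54, 14.9)
orange ([254.0, 175.0], 0.5691, -0.2363, 89, 54, 2.4)
orange ([84.0, 30.0], 0.4534, -0.371, 54, 39, 83.7)
green ([254.0, 177.0], 0.5664, -0.2363, 70, 34, 2.5)
yellow ([222.0, 314.0], 0.703, -0.2602, 89, 85, 86.6)
yellow ([461.0, 13.0], 0.4363, -0.0885, 35, 19, -85.5)
blue ([81.0, 15.0], 0.4502, -0.3656, 41, 24, 83.6)
cur yaw 92.5 turn about tool z -2.5 deg -> units -0.056 (alt 3.944); shift units [0.765, 0.7632, 0.2387] (rows>=5.3, turn rows>=0.4) tilt [-0.001, 0.001, 0.0] q6 -2.10 t 12.3
```

Emit:
jog_arm --moves '[0.1275,0.1272,0.04,0,0,0,1,0.1275,0.1272,0.04,0,0,0,1,0.1275,0.1272,0.04,0,0,0,1,0.1275,0.1272,0.04,0,0,0,1,0.1275,0.1272,0.04,0,0,0,1,0.1275,0.1272,0.04,0,0,0,1,0,0,0,0,0,-0.056,1,0,0,0,0,0,0,1,0,0,0,0,0,0,1,0,0,0,0,0,0,1]'

```text
time: 13.13
tcp_pos: [0.4114, -0.0904, 0.1194]
tool_rot: [[-0.996, -0.086, 0.0], [-0.086, 0.996, -0.0], [-0.0, -0.0, -1.0]]
ft_force: [-0.8, 0.0, 0.3]
grip_width: 0.0853
grip_force: 0.0
```

Run:
```python
from h import *
d=snap("wrist","w11");s=d["s"];print(s["tcp_pos"],s["time"])
for b in blobs(d,"yellow",.02,300):print(b)
go(.411,-.090,.027,95)
```

```text
[ 0.41136358 -0.0903846   0.11936141] 13.1333
([253.0, 199.0], 0.4119, -0.0899, 70, 35, 5.0)
cur yaw 94.9 turn about tool z -0.1 deg -> units -0.002 (alt 3.998); shift units [0.0032, 0.0032, 0.4634] (rows>=2.2, turn rows>=0.0) tilt [-0.0, 0.001, 0.0] q6 -2.01 t 13.2
```

Emit:
jog_arm --moves '[0,0.003,0.155,0,0,0,1,0,0,0.155,0,0,0,1,0,0,0.155,0,0,0,1,0,0,0,0,0,0,1,0,0,0,0,0,0,1,0,0,0,0,0,0,-1,0,0,0,0,0,0,-1,0,0,0,0,0,0,-1,0,0,0,0,0,0,-1,0,0,0,0,0,0,-1,0,0,0,0,0,0,-1,0,0,0,0,0,0,-1]'

```text
time: 14.18
tcp_pos: [0.4121, -0.0898, 0.0284]
tool_rot: [[-0.996, -0.087, 0.004], [-0.087, 0.996, -0.001], [-0.004, -0.002, -1.0]]
ft_force: [-0.6, -0.0, 5.8]
grip_width: 0.0345
grip_force: 41.1
```

Emit:
jog_arm --moves '[0,0,-0.1,0,0,0,-1,0,0,-0.15,0,0,0,-1,0,0,-0.15,0,0,0,-1,0,0,0,0,0,0,-1]'

```text
time: 14.52
tcp_pos: [0.4144, -0.0906, 0.113]
tool_rot: [[-0.996, -0.087, 0.012], [-0.087, 0.996, -0.004], [-0.011, -0.005, -1.0]]
ft_force: [1.1, -0.8, -0.2]
grip_width: 0.0346
grip_force: 40.4
```

Run:
```python
from h import *
go(.6187,-.3506,.11,104.9)
```

```text
cur yaw 95.0 turn about tool z -9.9 deg -> units -0.220 (alt 3.780); shift units [-0.9042, -1.3839, 0.0324] (rows>=7.9, turn rows>=1.4) tilt [-0.007, 0.014, 0.0] q6 -2.01 t 14.5
```

Emit:
jog_arm --moves '[-0.1005,-0.1538,0,0,0,0,-1,-0.1005,-0.1538,0,0,0,0,-1,-0.1005,-0.1538,0,0,0,0,-1,-0.1005,-0.1538,0,0,0,0,-1,-0.1005,-0.1538,0,0,0,0,-1,-0.1005,-0.1538,0,0,0,0,-1,-0.1005,-0.1538,0,0,0,0,-1,-0.1005,-0.1538,0,0,0,0,-1,-0.1005,-0.1538,0,0,0,0,-1,0,0,0,0,0,-0.11,-1,0,0,0,0,0,-0.11,-1,0,0,0,0,0,0,-1,0,0,0,0,0,0,-1,0,0,0,0,0,0,-1]'

```text
time: 15.68
tcp_pos: [0.6147, -0.349, 0.1063]
tool_rot: [[-0.967, -0.255, -0.0], [-0.255, 0.967, 0.0], [0.0, 0.0, -1.0]]
ft_force: [-0.3, -0.1, -1.2]
grip_width: 0.0346
grip_force: 40.4
```

Run:
```python
from h import *
d=snap("wrist","w12");s=d["s"];print(s["tcp_pos"],s["grip_width"],np.round(s["tool_rot"],3).tolist())
for b in blobs(d,"orange",.016,300):print(b)
held(d,"yellow",.0284)
go(.6187,-.3506,.049,104.9)
```

```text
[ 0.61469304 -0.34895234  0.10625386] 0.03457619523945485 [[-0.967, -0.255, -0.0], [-0.255, 0.967, 0.0], [0.0, 0.0, -1.0]]
([235.0, 171.0], 0.6064, -0.3546, 64, 53, 14.4)
([422.0, 177.0], 0.5691, -0.2366, 89, 54, 2.5)
held ([256.0, 263.0], 0.6173, -0.3462, 87, 39, 16.1) tool offset mm [-3.2  2. ]
cur yaw 104.8 turn about tool z -0.1 deg -> units -0.002 (alt 3.998); shift units [-0.0168, -0.0134, 0.288] (rows>=1.4, turn rows>=0.0) tilt [0.0, 0.0, 0.0] q6 -2.43 t 15.7
```

Emit:
jog_arm --moves '[-0.019,-0.0134,0.095,0,0,0,-1,0,0,0.095,0,0,0,-1,0,0,0.095,0,0,0,-1,0,0,0,0,0,0,-1,0,0,0,0,0,0,-1,0,0,0,0,0,0,-1,0,0,0,0,0,0,-1]'

```text
time: 16.32
tcp_pos: [0.6203, -0.3515, 0.052]
tool_rot: [[-0.966, -0.257, 0.003], [-0.257, 0.966, -0.002], [-0.003, -0.003, -1.0]]
ft_force: [0.1, -0.3, -0.2]
grip_width: 0.0348
grip_force: 40.4
```

Run:
```python
from h import *
d=snap("wrist","w13");s=d["s"];print(s["tcp_pos"],s["grip_width"])
for b in blobs(d,"orange",.016,300):print(b)
held(d,"yellow",.0284)
go(.6191,-.3505,.0364,104.9)
```

```text
[ 0.62026234 -0.35150777  0.05199711] 0.03477328460339104
([248.0, 180.0], 0.5968, -0.3567, 54, 46, -75.0)
([467.0, 206.0], 0.5692, -0.2367, 90, 53, 2.4)
held ([252.0, 251.0], 0.619, -0.3516, 76, 36, 15.0) tool offset mm [1.2 0.2]
cur yaw 104.9 turn about tool z -0.0 deg -> units -0.001 (alt 3.999); shift units [0.0047, 0.0069, 0.0781] (rows>=0.4, turn rows>=0.0) tilt [-0.004, 0.003, 0.0] q6 -2.43 t 16.4
```

View pics/w13.png

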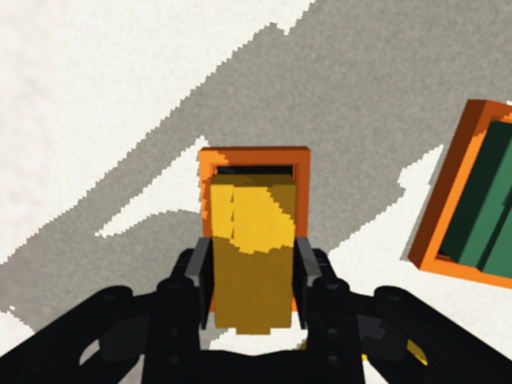

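Emit:
jog_arm --moves '[0.007,0.005,0.02,0,0,0,-1,0,0,0.02,0,0,0,-1,0,0,0.02,0,0,0,-1,0,0,0.018,0,0,0,-1,0,0,0,0,0,0,-1,0,0,0,0,0,0,-1]'

```text
time: 16.87
tcp_pos: [0.6177, -0.3504, 0.0365]
tool_rot: [[-0.966, -0.257, 0.001], [-0.257, 0.966, -0.0], [-0.0, -0.001, -1.0]]
ft_force: [-4.8, 1.9, 8.5]
grip_width: 0.0348
grip_force: 41.4
```

Emit:
jog_arm --moves '[0,0,0,0,0,0,0.4,0,0,0,0,0,0,0.4,0,0,0,0,0,0,0.4,0,0,0,0,0,0,0.4,0,0,-0.1,0,0,0,1,0,0,-0.2,0,0,0,1,0,0,-0.2,0,0,0,1,0,0,-0.2,0,0,0,1,0,0,-0.2,0,0,0,1,0,0,-0.2,0,0,0,1,0,0,0,0,0,0,1,0,0,0,0,0,0,1]'

```text
time: 17.87
tcp_pos: [0.6189, -0.3512, 0.2591]
tool_rot: [[-0.966, -0.257, 0.008], [-0.257, 0.966, -0.005], [-0.006, -0.007, -1.0]]
ft_force: [0.4, 0.6, -0.6]
grip_width: 0.0853
grip_force: 0.0
```

Run:
```python
from h import *
d=snap("wrist","w14");s=d["s"];print(s["tcp_pos"],s["time"])
for c,z in(("orange",.016),("green",.028),("yellow",.028),("blue",.028)):
    for b in blobs(d,c,z,300):print(c,b)
d=snap("scene")
# box: try red handle near (342,152), and can positions
hs=d["hsv"];m=cv2.inRange(hs,np.array((0,120,60)),np.array((6,255,255)))|cv2.inRange(hs,np.array((174,120,60)),np.array((179,255,255)))
n,l,st,ce=cv2.connectedComponentsWithStats(m)
for i in range(1,n):
    if st[i,4]>40:print(ce[i].round(),st[i].tolist(),ray(d,ce[i],.067))
print("box corners roughly (z .044)",ray(d,[(294,167),(376,147),(432,196),(339,216)],.044).round(3).tolist())
print("cans top",ray(d,[(290,226),(327,215)],.19).round(3).tolist())
```

```text
[ 0.6189231  -0.35117525  0.25907244] 17.8667
orange ([254.0, 160.0], 0.6195, -0.3509, 88, 54, 14.9)
orange ([367.0, 142.0], 0.5691, -0.2366, 89, 54, 2.4)
green ([370.0, 143.0], 0.5676, -0.2391, 69, 39, 2.5)
yellow ([310.0, 250.0], 0.7014, -0.2623, 88, 86, -74.9)
yellow ([255.0, 161.0], 0.6175, -0.3505, 70, 35, 15.0)
[341. 149.] [333, 147, 18, 6, 44] [[0.39446    0.25979498]]
[507. 204.] [500, 197, 12, 14, 95] [[0.80118641 0.59015526]]
[102. 264.] [90, 249, 26, 30, 514] [[ 0.68401279 -0.54493249]]
box corners roughly (z .044) [[0.414, 0.077], [0.388, 0.404], [0.684, 0.426], [0.68, 0.113]]
cans top [[0.814, -0.098], [0.806, -0.0]]
```

```bash
python3 -c "
from h import *
go(.52,.25,.32,94.5)"
```

```text
cur yaw 104.9 turn about tool z 10.4 deg -> units 0.231 (alt -3.769); shift units [-0.2993, 3.0263, -0.3329] (rows>=14.7, turn rows>=1.4) tilt [0.001, -0.001, 0.0] q6 -2.43 t 18.0
```

Emit:
jog_arm --moves '[-0.0187,0.189,-0.021,0,0,0,1,-0.0187,0.189,-0.021,0,0,0,1,-0.0187,0.189,-0.021,0,0,0,1,-0.0187,0.189,-0.021,0,0,0,1,-0.0187,0.189,-0.021,0,0,0,1,-0.0187,0.189,-0.021,0,0,0,1,-0.0187,0.189,-0.021,0,0,0,1,-0.0187,0.189,-0.021,0,0,0,1,-0.0187,0.189,-0.021,0,0,0,1,-0.0187,0.189,-0.021,0,0,0,1,-0.0187,0.189,-0.021,0,0,0,1,-0.0187,0.189,-0.021,0,0,0,1,-0.0187,0.189,-0.021,0,0,0,1,-0.0187,0.189,-0.021,0,0,0,1,-0.0187,0.189,-0.021,0,0,0,1,-0.0187,0.189,-0.021,0,0,0,1,0,0,0,0,0,0.116,1,0,0,0,0,0,0.115,1,0,0,0,0,0,0,1,0,0,0,0,0,0,1]'

```text
time: 19.63
tcp_pos: [0.5197, 0.2495, 0.3185]
tool_rot: [[-0.997, -0.081, -0.004], [-0.081, 0.997, -0.002], [0.004, -0.001, -1.0]]
ft_force: [0.2, -0.0, -0.2]
grip_width: 0.0855
grip_force: 0.0
```

Run:
```python
from h import *
d=snap("wrist","w15");s=d["s"];print(s["tcp_pos"],s["time"])
hs=d["hsv"];m=cv2.inRange(hs,np.array((0,120,60)),np.array((6,255,255)))|cv2.inRange(hs,np.array((174,120,60)),np.array((179,255,255)))
n,l,st,ce=cv2.connectedComponentsWithStats(m)
for i in range(1,n):
    if st[i,4]>100:
        p=np.argwhere(l==i)[:,::-1];print(ce[i].round(),st[i].tolist(),cv2.minAreaRect((ray(d,p,.08)*1e3).astype(np.float32)))
```

```text
[0.51968528 0.24945936 0.31854263] 19.6333
[267.  56.] [233, 49, 69, 16, 1002] ((407.9755554199219, 254.6666259765625), (14.103463172912598, 68.57146453857422), 4.632539749145508)
```

View pics/w15.png

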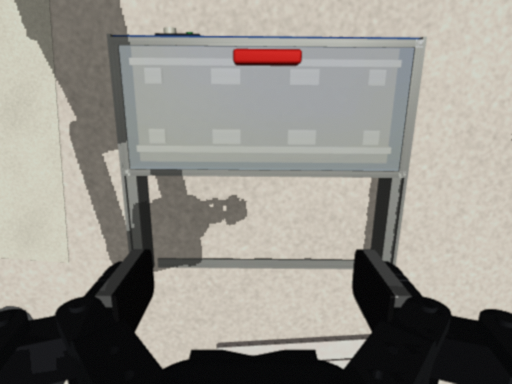

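Run:
```python
from h import *
d=snap("wrist","w16")
P=ray(d,[(109,36),(423,39),(406,175),(124,173)],.044);print(P.round(4).tolist(),P.mean(0))
a=P[1]-P[0];b=P[2]-P[3];c=P[3]-P[0];e=P[2]-P[1]
for v in(a,b,c,e):print(np.linalg.norm(v),np.degrees(np.arctan2(v[1],v[0])))
# locators seen through window: z ~ .016
Q=ray(d,[(153,75),(226,75),(304,76),(377,77),(157,136),(227,136),(302,137),(371,138)],.016);print(Q.round(4).tolist(),Q.mean(0))
go(.365,.25,.12,94.6)
```

```text
[[0.3972, 0.0813], [0.3727, 0.4242], [0.5246, 0.4367], [0.5497, 0.0941]] [0.46105187 0.25906963]
0.3437111390918718 94.08204092763403
0.34355921750491236 94.20002229909022
0.1530453974496195 4.763256085709229
0.15233625678349175 4.7090098323907705
[[0.4326, 0.1213], [0.4256, 0.209], [0.4192, 0.3028], [0.4133, 0.3907], [0.5053, 0.1263], [0.4982, 0.2145], [0.4918, 0.3091], [0.486, 0.3963]] [0.45899582 0.2587662 ]
cur yaw 94.5 turn about tool z -0.1 deg -> units -0.001 (alt 3.999); shift units [0.7699, 0.0671, 1.0001] (rows>=6.1, turn rows>=0.0) tilt [-0.001, -0.003, 0.0] q6 -1.30 t 19.7
```

Emit:
jog_arm --moves '[0.1043,0.0103,0.142,0,0,0,-1,0.1043,0.0103,0.142,0,0,0,-1,0.1043,0.0103,0.142,0,0,0,-1,0.1043,0.0103,0.142,0,0,0,-1,0.1043,0.0103,0.142,0,0,0,-1,0.1043,0.0103,0.142,0,0,0,-1,0.1043,0.0103,0.142,0,0,0,-1,0,0,0,0,0,0,-1,0,0,0.07,0,0,0,-1,0,0,0.07,0,0,0,-1,0,0,0.075,0,0,0,-1,0,0,0,0,0,0,-1,0,0,0,0,0,0,-1,0,0,0,0,0,0,-1]'

```text
time: 20.9
tcp_pos: [0.3749, 0.2527, 0.0809]
tool_rot: [[-0.997, -0.078, 0.002], [-0.078, 0.997, 0.001], [-0.002, 0.001, -1.0]]
ft_force: [-0.7, -0.4, 0.4]
grip_width: -0.0
grip_force: 0.0
```

Emit:
jog_arm --moves '[-0.03,0,0.01,0,0,0,-1,-0.05,0,0.005,0,0,0,-1,-0.06,0,0,0,0,0,-1,-0.06,0,0,0,0,0,-1,-0.06,0,0,0,0,0,-1,-0.06,0,0,0,0,0,-1,-0.06,0,0,0,0,0,-1,-0.06,0,0,0,0,0,-1,-0.06,0,0,0,0,0,-1,-0.06,0,0,0,0,0,-1,-0.06,0,0,0,0,0,-1,-0.06,0,0,0,0,0,-1,-0.04,0,0,0,0,0,-1,-0.03,0,0,0,0,0,-1,0,0,0,0,0,0,-1,0,0,0,0,0,0,-1]'

```text
time: 22.23
tcp_pos: [0.5237, 0.2643, 0.0762]
tool_rot: [[-0.997, -0.078, 0.001], [-0.078, 0.997, 0.0], [-0.001, 0.0, -1.0]]
ft_force: [0.3, -0.4, -0.2]
grip_width: 0.0002
grip_force: 0.0
```

Emit:
jog_arm --moves '[-0.03,0,0,0,0,0,-1,-0.03,0,0,0,0,0,-1,-0.02,0,0,0,0,0,-1,0,0,0,0,0,0,-1,0,0,0,0,0,0,-1]'

```text
time: 22.65
tcp_pos: [0.5356, 0.2653, 0.0761]
tool_rot: [[-0.997, -0.079, -0.009], [-0.079, 0.997, -0.001], [0.009, -0.001, -1.0]]
ft_force: [-10.6, -1.6, 5.7]
grip_width: 0.0001
grip_force: 5.5
```

Emit:
jog_arm --moves '[-0.015,0,0,0,0,0,-1,0,0,0,0,0,0,-1,0,0,0,0,0,0,-1]'

```text
time: 22.9
tcp_pos: [0.5357, 0.2653, 0.0761]
tool_rot: [[-0.997, -0.079, -0.015], [-0.079, 0.997, -0.003], [0.015, -0.002, -1.0]]
ft_force: [-19.4, -2.5, 10.3]
grip_width: 0.0001
grip_force: 9.6
```

Emit:
jog_arm --moves '[0.05,0,0,0,0,0,-1,0.05,0,0,0,0,0,-1,0.05,0,-0.02,0,0,0,-1,0,0,-0.18,0,0,0,-1,0,0,-0.18,0,0,0,-1,0,0,-0.18,0,0,0,-1,0,0,-0.18,0,0,0,-1,0,0,-0.18,0,0,0,1,0,0,-0.18,0,0,0,1,0,0,0,0,0,0,1,0,0,0,0,0,0,1,0,0,0,0,0,0,1]'

```text
time: 23.9
tcp_pos: [0.5119, 0.2633, 0.2965]
tool_rot: [[-0.997, -0.078, 0.001], [-0.078, 0.997, 0.0], [-0.001, 0.0, -1.0]]
ft_force: [-0.3, -0.5, -0.2]
grip_width: 0.0602
grip_force: 0.0
```

Run:
```python
from h import *
d=snap("wrist","w17");s=d["s"];print(s["tcp_pos"],s["time"])
print("box mouth corners px",proj(d,[[.397,.081,.044],[.373,.424,.044],[.525,.437,.044],[.55,.094,.044]]).round().tolist())
hs=d["hsv"];m=cv2.inRange(hs,np.array((0,120,60)),np.array((6,255,255)))|cv2.inRange(hs,np.array((174,120,60)),np.array((179,255,255)))
p=cv2.findNonZero(m)[:,0];print(cv2.minAreaRect((ray(d,p,.08)*1e3).astype(np.float32)))
g=cv2.inRange(hs,np.array((0,0,120)),np.array((179,40,255)))
```

```text
[0.51190765 0.26326942 0.29649175] 23.9
box mouth corners px [[85.0, 38.0], [418.0, 41.0], [401.0, 184.0], [104.0, 182.0]]
((549.6514892578125, 265.11138916015625), (19.001184463500977, 67.52249908447266), 4.499899864196777)
```

View pics/w17.png

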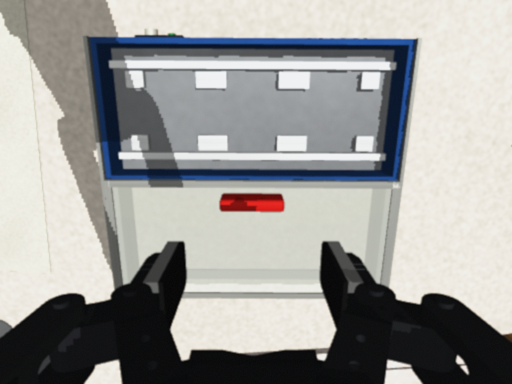

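Run:
```python
from h import *
d=snap("wrist");hs=d["hsv"]
m=cv2.inRange(hs,np.array((105,130,60)),np.array((122,255,255)));m[:30]=0;m[200:]=0
c=max(cv2.findContours(m,cv2.RETR_EXTERNAL,cv2.CHAIN_APPROX_NONE)[0],key=cv2.contourArea)[:,0]
print("blue outer",cv2.minAreaRect((ray(d,c,.044)*1e3).astype(np.float32)),c.min(0),c.max(0))
w=cv2.inRange(hs,np.array((0,0,110)),np.array((179,60,255)))
w[:45]=0;w[172:]=0;w[:,:95]=0;w[:,410:]=0
v=hs[...,2];print(np.percentile(v[90:130,200:300],[5,50,95]),v[66,200],v[80,211])
w=cv2.inRange(v,200,255);w[:45]=0;w[172:]=0;w[:,:112]=0;w[:,:]=w;w[:,398:]=0
for c in cv2.findContours(w,cv2.RETR_EXTERNAL,cv2.CHAIN_APPROX_NONE)[0]:
    if cv2.contourArea(c)>60:
        r=cv2.minAreaRect((ray(d,c[:,0],.016)*1e3).astype(np.float32));print(c[:,0].min(0),c[:,0].max(0),np.round(r[0]),np.round(r[1]),r[2])
for c2 in (0,):
    Q=ray(d,[(211,79),(294,79),(212,143),(292,143)],.016);print(Q.round(4).tolist(),Q.mean(0))
```

```text
blue outer ((457.8420104980469, 258.40057373046875), (150.8859405517578, 336.9155578613281), 3.932274103164673) [90 37] [415 181]
[152. 157. 162.] 242 240
[174 154] [380 161] [509. 292.] [  8. 250.] 4.157599925994873
[119 154] [143 159] [521. 116.] [ 6. 29.] 4.507682800292969
[356 137] [373 152] [485. 396.] [18. 20.] 4.50506591796875
[278 137] [306 151] [491. 309.] [17. 34.] 4.5072150230407715
[131 137] [140 150] [505. 121.] [16. 10.] 5.998178482055664
[198 136] [227 151] [498. 213.] [18. 35.] 4.507218837738037
[362  73] [380  89] [413. 391.] [17. 20.] 4.496003150939941
[279  72] [310  89] [419. 303.] [18. 36.] 2.475876569747925
[195  72] [226  88] [426. 208.] [17. 35.] 4.4959716796875
[129  72] [143  88] [433. 123.] [17. 15.] 4.495938301086426
[127  61] [390  70] [406. 261.] [  8. 298.] 4.18770170211792
[[0.4248, 0.2085], [0.4173, 0.3029], [0.4974, 0.213], [0.4898, 0.3087]] [0.45733225 0.25827249]
```

w17 shows the window fully open. The handle is at (252,203), the empty bays lie between the white locators (rows 66–157), and the box centre is about (.458, .258) with yaw about 4.4°.

```bash
python3 -c "
from h import *
go(.569,-.2365,.16,92.4)"
```

```text
cur yaw 94.5 turn about tool z 2.1 deg -> units 0.046 (alt -3.954); shift units [-0.0937, -2.5121, 0.6741] (rows>=12.5, turn rows>=0.3) tilt [-0.001, -0.004, 0.0] q6 -1.27 t 24.0
```

Emit:
jog_arm --moves '[-0.0067,-0.1794,0.048,0,0,0,1,-0.0067,-0.1794,0.048,0,0,0,1,-0.0067,-0.1794,0.048,0,0,0,1,-0.0067,-0.1794,0.048,0,0,0,1,-0.0067,-0.1794,0.048,0,0,0,1,-0.0067,-0.1794,0.048,0,0,0,1,-0.0067,-0.1794,0.048,0,0,0,1,-0.0067,-0.1794,0.048,0,0,0,1,-0.0067,-0.1794,0.048,0,0,0,1,-0.0067,-0.1794,0.048,0,0,0,1,-0.0067,-0.1794,0.048,0,0,0,1,-0.0067,-0.1794,0.048,0,0,0,1,-0.0067,-0.1794,0.048,0,0,0,1,-0.0067,-0.1794,0.048,0,0,0,1,0,0,0,0,0,0.046,1,0,0,0,0,0,0,1,0,0,0,0,0,0,1,0,0,0,0,0,0,1]'

```text
time: 25.5
tcp_pos: [0.5698, -0.2349, 0.1613]
tool_rot: [[-0.999, -0.044, -0.001], [-0.044, 0.999, 0.001], [0.001, 0.001, -1.0]]
ft_force: [-1.0, -0.6, 0.7]
grip_width: 0.0855
grip_force: 0.0
```

Run:
```python
from h import *
d=snap("wrist","w18");s=d["s"];print(s["tcp_pos"],s["time"])
for c,z in(("orange",.016),("green",.028),("yellow",.028),("blue",.028)):
    for b in blobs(d,c,z,300):print(c,b)
go(.569,-.2365,.02,92.4)
```

```text
[ 0.56984783 -0.23491818  0.16133336] 25.5
orange ([114.0, 222.0], 0.6187, -0.3505, 90, 54, 14.9)
orange ([251.0, 181.0], 0.569, -0.2362, 89, 54, 2.5)
orange ([76.0, 32.0], 0.4538, -0.371, 54, 39, 84.9)
green ([251.0, 182.0], 0.567, -0.2361, 71, 34, 2.5)
yellow ([219.0, 316.0], 0.6947, -0.2604, 87, 74, -85.4)
yellow ([109.0, 228.0], 0.6127, -0.3518, 62, 35, 15.4)
blue ([72.0, 16.0], 0.4522, -0.3663, 44, 23, -87.5)
cur yaw 92.5 turn about tool z 0.1 deg -> units 0.003 (alt -3.997); shift units [0.0057, -0.0087, 0.7094] (rows>=3.4, turn rows>=0.0) tilt [0.001, -0.0, 0.0] q6 -2.10 t 25.6
```

Emit:
jog_arm --moves '[0.004,-0.007,0.15,0,0,0,1,0.004,0,0.15,0,0,0,1,0,0,0.15,0,0,0,1,0,0,0.15,0,0,0,1,0,0,0.108,0,0,0,1,0,0,0,0,0,0,1,0,0,0,0,0,0,1,0,0,0,0,0,0,1,0,0,0,0,0,0,-1,0,0,0,0,0,0,-1,0,0,0,0,0,0,-1,0,0,0,0,0,0,-1,0,0,0,0,0,0,-1,0,0,0,0,0,0,-1]' --squeeze 60

```text
time: 26.72
tcp_pos: [0.5701, -0.2381, 0.023]
tool_rot: [[-0.999, -0.042, 0.004], [-0.042, 0.999, -0.002], [-0.004, -0.002, -1.0]]
ft_force: [0.3, 0.3, 6.3]
grip_width: 0.0518
grip_force: 63.5
```

Emit:
jog_arm --moves '[0,0,-0.05,0,0,0,-1,0,0,-0.15,0,0,0,-1,0,0,-0.2,0,0,0,-1,0,0,-0.2,0,0,0,-1,0,0,0,0,0,0,-1,0,0,0,0,0,0,-1]'

```text
time: 27.22
tcp_pos: [0.5703, -0.2385, 0.1452]
tool_rot: [[-0.999, -0.042, 0.008], [-0.042, 0.999, -0.004], [-0.007, -0.004, -1.0]]
ft_force: [0.5, 0.0, -1.5]
grip_width: 0.0519
grip_force: 63.9
```

```bash
cat >> h.py <<'E'
def heldc(d,zoff):
    s=d["s"];R=np.array(s["tool_rot"]);z=s["tcp_pos"][2]-zoff+.016
    m=cv2.inRange(d["hsv"],*[np.array(a) for a in HS["orange"]])
    n,l,st,ce=cv2.connectedComponentsWithStats(m)
    i=max((k for k in range(1,n) if abs(ce[k][0]-253)<70 and st[k,4]>150),key=lambda k:st[k,4])
    P=(ray(d,np.argwhere(l==i)[:,::-1],z)-s["tcp_pos"][:2])@R[:2,:2]
    print("held carrier tool x[%.1f %.1f] y[%.1f %.1f] mm n=%d"%(*(np.percentile(P[:,0],[1,99.5])*1e3),*(np.percentile(P[:,1],[.5,99.5])*1e3),len(P)),st[i].tolist())
E
python3 - <<'E'
from h import *
d=snap("wrist","w19");s=d["s"];print(s["tcp_pos"],s["grip_width"])
heldc(d,.021)
held(d,"green",.021-.008)
go(.4653,.1637,.16,94.4)
E
```

```text
[ 0.57032577 -0.23852183  0.14515349] 0.05188633057135319
held carrier tool x[-42.0 48.1] y[-26.3 26.4] mm n=5810 [186, 156, 134, 194, 5810]
held ([250.0, 269.0], 0.5688, -0.2396, 74, 35, 2.4) tool offset mm [ 1.6 -1. ]
cur yaw 92.4 turn about tool z -2.0 deg -> units -0.044 (alt 3.956); shift units [0.4324, 2.0268, -0.0939] (rows>=9.9, turn rows>=0.3) tilt [-0.002, 0.003, 0.0] q6 -2.10 t 27.3
```

Emit:
jog_arm --moves '[0.0386,0.1843,-0.0085,0,0,0,-1,0.0386,0.1843,-0.0085,0,0,0,-1,0.0386,0.1843,-0.0085,0,0,0,-1,0.0386,0.1843,-0.0085,0,0,0,-1,0.0386,0.1843,-0.0085,0,0,0,-1,0.0386,0.1843,-0.0085,0,0,0,-1,0.0386,0.1843,-0.0085,0,0,0,-1,0.0386,0.1843,-0.0085,0,0,0,-1,0.0386,0.1843,-0.0085,0,0,0,-1,0.0386,0.1843,-0.0085,0,0,0,-1,0.0386,0.1843,-0.0085,0,0,0,-1,0,0,0,0,0,-0.044,-1,0,0,0,0,0,0,-1,0,0,0,0,0,0,-1,0,0,0,0,0,0,-1]'

```text
time: 28.52
tcp_pos: [0.466, 0.1631, 0.1575]
tool_rot: [[-0.997, -0.075, -0.003], [-0.075, 0.997, -0.001], [0.003, -0.001, -1.0]]
ft_force: [0.1, 1.1, -1.8]
grip_width: 0.052
grip_force: 64.3
```

```bash
cat >> h.py <<'E'
def blocks(d):
    v=d["hsv"][...,2];w=cv2.inRange(v,200,255)&cv2.inRange(d["hsv"][...,1],0,60)
    for c in cv2.findContours(w,cv2.RETR_EXTERNAL,cv2.CHAIN_APPROX_NONE)[0]:
        if cv2.contourArea(c)>60:
            r=cv2.minAreaRect((ray(d,c[:,0],.016)*1e3).astype(np.float32))
            L,W=max(r[1]),min(r[1])
            if 10<L<60 and W>4:print("block",np.round(r[0],1),np.round(r[1]),round(r[2],1),c[:,0].min(0),c[:,0].max(0))
E
python3 - <<'E'
from h import *
d=snap("wrist","w20");s=d["s"];print(s["tcp_pos"],s["grip_width"])
heldc(d,.023)
blocks(d)
go(.4668,.1637,.06,94.4)
E
```

```text
[0.4660218  0.16309147 0.15754984] 0.0519798746163281
held carrier tool x[-43.2 47.4] y[-26.7 26.9] mm n=5258 [186, 157, 135, 193, 5258]
block [639.7 313. ] [31. 29.] 7.8 [378 358] [407 383]
block [660.5  40.4] [29. 33.] 88.5 [ 97 358] [127 383]
block [622.1 361.2] [25.  5.] 48.8 [440 350] [452 368]
block [650.5  -9.6] [ 5. 26.] 49.8 [ 53 350] [ 66 368]
block [596.7 233.7] [59. 12.] 4.2 [311 300] [324 354]
block [490.9 308.8] [17. 35.] 4.3 [400 218] [443 237]
block [497.2 225.9] [17. 11.] 4.3 [317 218] [330 237]
block [419.1 303.5] [18. 35.] 4.3 [411 131] [457 154]
block [426.3 208.9] [18. 35.] 4.3 [292 131] [337 154]
block [432.9 121.1] [18. 20.] 4.3 [190 131] [216 154]
cur yaw 94.3 turn about tool z -0.1 deg -> units -0.003 (alt 3.997); shift units [-0.0037, 0.0042, 0.4896] (rows>=2.3, turn rows>=0.0) tilt [-0.001, -0.003, 0.0] q6 -1.42 t 28.6
```

Emit:
jog_arm --moves '[-0.004,0.004,0.15,0,0,0,-1,0,0,0.15,0,0,0,-1,0,0,0.12,0,0,0,-1,0,0,0.1,0,0,0,-1,0,0,0,0,0,0,-1,0,0,0,0,0,0,-1,0,0,0,0,0,0,-1,0,0,0,0,0,0,-1]'

```text
time: 29.23
tcp_pos: [0.469, 0.1649, 0.0572]
tool_rot: [[-0.997, -0.076, 0.004], [-0.076, 0.997, 0.001], [-0.004, 0.001, -1.0]]
ft_force: [0.0, 0.2, -1.3]
grip_width: 0.0515
grip_force: 64.3
```

Run:
```python
from h import *
d=snap("wrist","w21");s=d["s"];print(s["tcp_pos"],s["grip_width"],s["ft_force"])
heldc(d,.023)
blocks(d)
go(.467,.1638,.029,94.3)
```

```text
[0.4690092  0.16487461 0.05717058] 0.051465012264595725 [ 0.00773185  0.18150109 -1.30991162]
held carrier tool x[-44.6 39.2] y[-26.7 27.2] mm n=4514 [186, 177, 131, 174, 4514]
block [508.1 302.1] [ 8. 32.] 4.3 [458 307] [511 319]
block [537.2  27. ] [ 9. 29.] 82.5 [  0 303] [ 15 344]
block [491.7 302.9] [18. 23.] 4.3 [471 274] [511 302]
block [420.4 289.8] [18.  7.] 4.8 [497 144] [511 179]
block [426.4 208.8] [18. 35.] 4.4 [311 143] [383 179]
block [428.9 126.9] [11.  7.] 1.4 [175 143] [190 165]
cur yaw 94.4 turn about tool z 0.1 deg -> units 0.001 (alt -3.999); shift units [0.0106, -0.0053, 0.1409] (rows>=0.7, turn rows>=0.0) tilt [0.001, 0.005, 0.0] q6 -1.42 t 29.3
```

Emit:
jog_arm --moves '[0.009,-0.005,0,0,0,0,-1,0,0,0.03,0,0,0,-1,0,0,0.03,0,0,0,-1,0,0,0.03,0,0,0,-1,0,0,0.025,0,0,0,-1,0,0,0.02,0,0,0,-1,0,0,0,0,0,0,-1,0,0,0,0,0,0,-1,0,0,0,0,0,0,-1]'

```text
time: 30.03
tcp_pos: [0.4652, 0.1638, 0.029]
tool_rot: [[-0.997, -0.077, -0.001], [-0.077, 0.997, -0.0], [0.001, -0.0, -1.0]]
ft_force: [-4.5, -0.7, 7.8]
grip_width: 0.0518
grip_force: 65.4
```

Emit:
jog_arm --moves '[0,0,0,0,0,0,0.6,0,0,0,0,0,0,0.6,0,0,0,0,0,0,0.6,0,0,0,0,0,0,0.6,0,0,-0.1,0,0,0,0.6,0,0,-0.15,0,0,0,0.6,0,0,-0.2,0,0,0,0.6,0,0,-0.2,0,0,0,1,0,0,-0.1,0,0,0,1,0,0,0,0,0,0,1,0,0,0,0,0,0,1]'

```text
time: 30.95
tcp_pos: [0.4665, 0.164, 0.1797]
tool_rot: [[-0.997, -0.077, 0.004], [-0.077, 0.997, 0.001], [-0.004, 0.001, -1.0]]
ft_force: [0.7, 0.7, -0.4]
grip_width: 0.0857
grip_force: 0.0
```

Run:
```python
from h import *
d=snap("wrist","w22");s=d["s"];print(s["tcp_pos"],s["time"])
for c,z in(("orange",.022),("green",.034)):
    for b in blobs(d,c,z,300):print(c,b)
d=snap("scene");
for c,z in(("orange",.016),):
    for b in blobs(d,c,z,30):print(c,b)
go(.618,-.3507,.16,104.9)
```

```text
[0.46653899 0.16399465 0.17967615] 30.95
orange ([245.0, 182.0], 0.4678, 0.1641, 83, 54, 4.4)
green ([254.0, 177.0], 0.4627, 0.1646, 71, 35, 4.4)
orange ([179.0, 246.0], 0.6224, -0.3519, 89, 53, 14.6)
orange ([163.0, 205.0], 0.4314, -0.3683, 89, 52, -6.1)
cur yaw 94.4 turn about tool z -10.5 deg -> units -0.233 (alt 3.767); shift units [-0.567, -2.6226, 0.0813] (rows>=12.9, turn rows>=1.5) tilt [-0.0, -0.004, 0.0] q6 -1.42 t 31.1
```

Emit:
jog_arm --moves '[-0.0405,-0.1873,0.0058,0,0,0,1,-0.0405,-0.1873,0.0058,0,0,0,1,-0.0405,-0.1873,0.0058,0,0,0,1,-0.0405,-0.1873,0.0058,0,0,0,1,-0.0405,-0.1873,0.0058,0,0,0,1,-0.0405,-0.1873,0.0058,0,0,0,1,-0.0405,-0.1873,0.0058,0,0,0,1,-0.0405,-0.1873,0.0058,0,0,0,1,-0.0405,-0.1873,0.0058,0,0,0,1,-0.0405,-0.1873,0.0058,0,0,0,1,-0.0405,-0.1873,0.0058,0,0,0,1,-0.0405,-0.1873,0.0058,0,0,0,1,-0.0405,-0.1873,0.0058,0,0,0,1,-0.0405,-0.1873,0.0058,0,0,0,1,0,0,0,0,0,-0.117,1,0,0,0,0,0,-0.116,1,0,0,0,0,0,0,1,0,0,0,0,0,0,1,0,0,0,0,0,0,1]'

```text
time: 32.63
tcp_pos: [0.6184, -0.3497, 0.1602]
tool_rot: [[-0.967, -0.255, -0.002], [-0.255, 0.967, 0.002], [0.002, 0.002, -1.0]]
ft_force: [0.1, -0.1, 0.6]
grip_width: 0.0854
grip_force: 0.0
```

Run:
```python
from h import *
d=snap("wrist","w23");s=d["s"];print(s["tcp_pos"],s["time"])
for c,z in(("orange",.016),("yellow",.028),("blue",.028)):
    for b in blobs(d,c,z,300):print(c,b)
go(.619,-.3507,.0205,104.9)
```

```text
[ 0.61842698 -0.34970647  0.16024348] 32.6333
orange ([251.0, 183.0], 0.6192, -0.3508, 89, 54, 14.9)
yellow ([316.0, 302.0], 0.7043, -0.2672, 88, 75, 30.7)
yellow ([252.0, 185.0], 0.6178, -0.3506, 71, 36, 14.7)
cur yaw 104.8 turn about tool z -0.1 deg -> units -0.001 (alt 3.999); shift units [-0.0012, -0.0064, 0.7021] (rows>=3.4, turn rows>=0.0) tilt [0.002, -0.001, 0.0] q6 -2.42 t 32.7
```

Emit:
jog_arm --moves '[0.004,-0.0064,0.15,0,0,0,1,0.002,0,0.15,0,0,0,1,0,0,0.15,0,0,0,1,0,0,0.15,0,0,0,1,0,0,0.102,0,0,0,1,0,0,0,0,0,0,1,0,0,0,0,0,0,1,0,0,0,0,0,0,1,0,0,0,0,0,0,-1,0,0,0,0,0,0,-1,0,0,0,0,0,0,-1,0,0,0,0,0,0,-1,0,0,0,0,0,0,-1,0,0,0,0,0,0,-1]'

```text
time: 33.85
tcp_pos: [0.6194, -0.3528, 0.0245]
tool_rot: [[-0.966, -0.257, 0.004], [-0.257, 0.966, -0.002], [-0.003, -0.003, -1.0]]
ft_force: [0.0, 1.1, 5.6]
grip_width: 0.0518
grip_force: 63.4
```

Emit:
jog_arm --moves '[0,0,-0.05,0,0,0,-1,0,0,-0.15,0,0,0,-1,0,0,-0.2,0,0,0,-1,0,0,-0.2,0,0,0,-1,0,0,-0.05,0,0,0,-1,0,0,0,0,0,0,-1,0,0,0,0,0,0,-1]'

```text
time: 34.43
tcp_pos: [0.6179, -0.3519, 0.1514]
tool_rot: [[-0.966, -0.257, 0.0], [-0.257, 0.966, -0.0], [-0.0, -0.0, -1.0]]
ft_force: [-0.4, 0.3, -2.5]
grip_width: 0.0522
grip_force: 63.3
```

Run:
```python
from h import *
d=snap("wrist","w24");s=d["s"];print(s["tcp_pos"],s["grip_width"])
heldc(d,.023)
go(.458,.2584,.16,94.35)
```

```text
[ 0.61790986 -0.35190473  0.15137474] 0.052240697647561535
held carrier tool x[-43.9 44.9] y[-26.4 26.7] mm n=6798 [186, 163, 134, 187, 6798]
cur yaw 104.9 turn about tool z 10.5 deg -> units 0.234 (alt -3.766); shift units [-0.0143, 3.1507, -0.0458] (rows>=15.1, turn rows>=1.5) tilt [0.004, -0.003, 0.0] q6 -2.43 t 34.5
```

Emit:
jog_arm --moves '[-0.001,0.1853,-0.003,0,0,0,-1,-0.001,0.1853,-0.003,0,0,0,-1,-0.001,0.1853,-0.003,0,0,0,-1,-0.001,0.1853,-0.003,0,0,0,-1,-0.001,0.1853,-0.003,0,0,0,-1,-0.001,0.1853,-0.003,0,0,0,-1,-0.001,0.1853,-0.003,0,0,0,-1,-0.001,0.1853,-0.003,0,0,0,-1,-0.001,0.1853,-0.003,0,0,0,-1,-0.001,0.1853,-0.003,0,0,0,-1,-0.001,0.1853,-0.003,0,0,0,-1,-0.001,0.1853,-0.003,0,0,0,-1,-0.001,0.1853,-0.003,0,0,0,-1,-0.001,0.1853,-0.003,0,0,0,-1,-0.001,0.1853,-0.003,0,0,0,-1,-0.001,0.1853,-0.003,0,0,0,-1,-0.001,0.1853,-0.003,0,0,0,-1]'

```text
time: 35.9
tcp_pos: [0.4568, 0.2586, 0.1577]
tool_rot: [[-0.966, -0.257, -0.007], [-0.257, 0.966, -0.003], [0.007, -0.001, -1.0]]
ft_force: [1.1, -0.3, -1.8]
grip_width: 0.0517
grip_force: 63.7
```

Emit:
jog_arm --moves '[0,0,0,0,0,0.117,-1,0,0,0,0,0,0.117,-1,0,0,0,0,0,0,-1,0,0,0,0,0,0,-1,0,0,0,0,0,0,-1]'

```text
time: 36.32
tcp_pos: [0.4587, 0.2571, 0.1595]
tool_rot: [[-0.997, -0.077, -0.004], [-0.077, 0.997, -0.001], [0.004, -0.001, -1.0]]
ft_force: [-0.3, -0.4, -2.7]
grip_width: 0.0517
grip_force: 63.9
```

Run:
```python
from h import *
d=snap("wrist","w25");s=d["s"];print(s["tcp_pos"],s["grip_width"])
heldc(d,.023)
blocks(d)
go(.4585,.2587,.055,94.35)
```

```text
[0.45871291 0.25709831 0.15953864] 0.051650759134608704
held carrier tool x[-43.1 47.0] y[-26.7 24.6] mm n=3691 [186, 158, 134, 192, 3691]
block [633.6 407.3] [31. 27.] 7.5 [378 358] [405 383]
block [655.  136.9] [24. 32.] 88.6 [103 358] [127 383]
block [589.5 327.8] [59. 12.] 4.6 [310 299] [323 353]
block [520.9 126.8] [ 8. 31.] 4.5 [ 80 240] [116 248]
block [484.4 396.1] [17. 20.] 4.5 [400 218] [425 237]
block [490.4 320.2] [18. 12.] 3.6 [316 218] [331 237]
block [504.7 126.3] [17. 21.] 4.5 [ 84 217] [109 236]
block [433.5 120.9] [16. 21.] 4.5 [ 73 133] [ 99 153]
block [412.9 390.9] [18. 20.] 4.4 [411 132] [438 155]
block [419.7 303.5] [18. 36.] 4.4 [292 132] [337 155]
block [426.4 208.4] [18. 36.] 4.4 [173 131] [217 154]
cur yaw 94.4 turn about tool z 0.0 deg -> units 0.001 (alt -3.999); shift units [0.0007, 0.0087, 0.5257] (rows>=2.5, turn rows>=0.0) tilt [-0.001, -0.003, 0.0] q6 -1.24 t 36.4
```

Emit:
jog_arm --moves '[0,0.008,0.15,0,0,0,-1,0,0,0.15,0,0,0,-1,0,0,0.12,0,0,0,-1,0,0,0.1,0,0,0,-1,0,0,0,0,0,0,-1,0,0,0,0,0,0,-1,0,0,0,0,0,0,-1,0,0,0,0,0,0,-1,0,0,0,0,0,0,-1]'

```text
time: 37.12
tcp_pos: [0.4608, 0.2599, 0.0598]
tool_rot: [[-0.997, -0.076, 0.004], [-0.076, 0.997, 0.002], [-0.004, 0.001, -1.0]]
ft_force: [-0.2, 0.5, -1.0]
grip_width: 0.0518
grip_force: 64.1
```

Run:
```python
from h import *
d=snap("wrist","w26");s=d["s"];print(s["tcp_pos"],s["grip_width"],s["ft_force"])
heldc(d,.023)
blocks(d)
go(.459,.2587,.030,94.35)
```

```text
[0.46076464 0.25988111 0.05975866] 0.05175257305935465 [-0.24291647  0.47104748 -1.02656954]
held carrier tool x[-44.6 38.8] y[-26.6 26.9] mm n=4212 [187, 170, 129, 180, 4212]
block [500.9 398.6] [ 8. 33.] 4.3 [456 306] [511 318]
block [484.9 396.2] [17. 20.] 4.3 [467 274] [507 301]
block [413.4 385.9] [18. 10.] 4.6 [492 146] [511 180]
block [419.4 303.6] [18. 35.] 4.4 [310 145] [379 180]
block [426.4 211.7] [18. 28.] 4.4 [134 145] [190 180]
cur yaw 94.4 turn about tool z 0.0 deg -> units 0.000 (alt -4.000); shift units [0.0084, -0.0053, 0.1473] (rows>=0.7, turn rows>=0.0) tilt [0.002, 0.004, 0.0] q6 -1.24 t 37.2
```

Emit:
jog_arm --moves '[0.005,-0.005,0,0,0,0,-1,0,0,0.03,0,0,0,-1,0,0,0.03,0,0,0,-1,0,0,0.03,0,0,0,-1,0,0,0.03,0,0,0,-1,0,0,0.025,0,0,0,-1,0,0,0,0,0,0,-1,0,0,0,0,0,0,-1,0,0,0,0,0,0,-1]'

```text
time: 37.92
tcp_pos: [0.4581, 0.2582, 0.0304]
tool_rot: [[-0.997, -0.076, -0.001], [-0.076, 0.997, -0.001], [0.001, -0.001, -1.0]]
ft_force: [-6.3, -2.7, 11.2]
grip_width: 0.0518
grip_force: 65.6
```

Emit:
jog_arm --moves '[0,0,0,0,0,0,0.6,0,0,0,0,0,0,0.6,0,0,0,0,0,0,0.6,0,0,0,0,0,0,0.6,0,0,-0.1,0,0,0,0.6,0,0,-0.15,0,0,0,0.6,0,0,-0.2,0,0,0,0.6,0,0,-0.2,0,0,0,1,0,0,-0.1,0,0,0,1,0,0,0,0,0,0,1,0,0,0,0,0,0,1]'

```text
time: 38.83
tcp_pos: [0.4594, 0.2587, 0.1802]
tool_rot: [[-0.997, -0.076, 0.004], [-0.076, 0.997, 0.002], [-0.004, 0.001, -1.0]]
ft_force: [0.3, 0.2, -0.4]
grip_width: 0.0855
grip_force: 0.0
```

Run:
```python
from h import *
d=snap("wrist","w27");s=d["s"];print(s["tcp_pos"],s["time"])
for c,z in(("orange",.022),("yellow",.034),("green",.034)):
    for b in blobs(d,c,z,300):print(c,b)
d=snap("scene");
for b in blobs(d,"orange",.016,30):print(b)
go(.4275,-.3685,.16,83.7)
```

```text
[0.45935996 0.25868905 0.18021124] 38.8333
orange ([246.0, 184.0], 0.4616, 0.2589, 83, 55, 4.4)
orange ([137.0, 178.0], 0.4645, 0.1653, 90, 57, 4.3)
yellow ([253.0, 179.0], 0.4568, 0.2597, 72, 36, 3.4)
green ([142.0, 177.0], 0.4626, 0.1675, 71, 38, 4.5)
([163.0, 205.0], 0.4314, -0.3684, 89, 52, -6.1)
cur yaw 94.4 turn about tool z 10.7 deg -> units 0.237 (alt -3.763); shift units [0.388, -3.1118, 0.0882] (rows>=15.0, turn rows>=1.5) tilt [-0.001, -0.004, 0.0] q6 -1.24 t 38.9
```

Now the blue carrier.

Emit:
jog_arm --moves '[0.0228,-0.183,0.005,0,0,0,1,0.0228,-0.183,0.005,0,0,0,1,0.0228,-0.183,0.005,0,0,0,1,0.0228,-0.183,0.005,0,0,0,1,0.0228,-0.183,0.005,0,0,0,1,0.0228,-0.183,0.005,0,0,0,1,0.0228,-0.183,0.005,0,0,0,1,0.0228,-0.183,0.005,0,0,0,1,0.0228,-0.183,0.005,0,0,0,1,0.0228,-0.183,0.005,0,0,0,1,0.0228,-0.183,0.005,0,0,0,1,0.0228,-0.183,0.005,0,0,0,1,0.0228,-0.183,0.005,0,0,0,1,0.0228,-0.183,0.005,0,0,0,1,0.0228,-0.183,0.005,0,0,0,1,0.0228,-0.183,0.005,0,0,0,1,0.0228,-0.183,0.005,0,0,0,1]'

```text
time: 40.35
tcp_pos: [0.427, -0.3688, 0.1584]
tool_rot: [[-0.997, -0.075, -0.003], [-0.076, 0.997, 0.004], [0.003, 0.004, -1.0]]
ft_force: [0.6, 1.0, -0.3]
grip_width: 0.0849
grip_force: 0.0
```

Emit:
jog_arm --moves '[0,0,0,0,0,0.12,1,0,0,0,0,0,0.117,1,0,0,0,0,0,0,1,0,0,0,0,0,0,1,0,0,0,0,0,0,1]'

```text
time: 40.77
tcp_pos: [0.428, -0.3671, 0.1601]
tool_rot: [[-0.994, 0.108, -0.002], [0.108, 0.994, 0.002], [0.002, 0.002, -1.0]]
ft_force: [-0.7, 0.5, 0.5]
grip_width: 0.0853
grip_force: 0.0
```

Run:
```python
from h import *
d=snap("wrist","w28");s=d["s"];print(s["tcp_pos"],s["time"])
for c,z in(("orange",.016),("blue",.028)):
    for b in blobs(d,c,z,300):print(c,b)
go(.4275,-.3685,.0205,83.7)
```

```text
[ 0.42802624 -0.36714879  0.1601124 ] 40.7667
orange ([251.0, 183.0], 0.4278, -0.3684, 90, 54, -6.4)
blue ([251.0, 185.0], 0.4266, -0.368, 71, 35, -6.2)
cur yaw 83.8 turn about tool z 0.1 deg -> units 0.003 (alt -3.997); shift units [0.0019, -0.0077, 0.7005] (rows>=3.4, turn rows>=0.0) tilt [0.002, -0.002, 0.0] q6 -2.27 t 40.8
```

Emit:
jog_arm --moves '[0.003,-0.005,0.15,0,0,0,1,0.002,0,0.15,0,0,0,1,0,0,0.15,0,0,0,1,0,0,0.15,0,0,0,1,0,0,0.1,0,0,0,1,0,0,0,0,0,0,1,0,0,0,0,0,0,1,0,0,0,0,0,0,1,0,0,0,0,0,0,-1,0,0,0,0,0,0,-1,0,0,0,0,0,0,-1,0,0,0,0,0,0,-1,0,0,0,0,0,0,-1,0,0,0,0,0,0,-1]'

```text
time: 41.98
tcp_pos: [0.4285, -0.37, 0.0241]
tool_rot: [[-0.994, 0.11, 0.003], [0.11, 0.994, -0.003], [-0.004, -0.003, -1.0]]
ft_force: [-0.2, 0.5, 7.1]
grip_width: 0.0518
grip_force: 63.3
```

Emit:
jog_arm --moves '[0,0,-0.05,0,0,0,-1,0,0,-0.15,0,0,0,-1,0,0,-0.2,0,0,0,-1,0,0,-0.2,0,0,0,-1,0,0,-0.05,0,0,0,-1,0,0,0,0,0,0,-1,0,0,0,0,0,0,-1]'

```text
time: 42.57
tcp_pos: [0.4271, -0.3687, 0.1516]
tool_rot: [[-0.994, 0.11, 0.0], [0.11, 0.994, -0.0], [-0.0, -0.0, -1.0]]
ft_force: [0.1, -0.8, -2.6]
grip_width: 0.0517
grip_force: 63.6
```

Run:
```python
from h import *
d=snap("wrist","w29");s=d["s"];print(s["tcp_pos"],s["grip_width"])
heldc(d,.023)
go(.4515,.3532,.16,94.35)
```

```text
[ 0.42711477 -0.36872101  0.15156783] 0.05173369900543377
held carrier tool x[-42.7 45.8] y[-26.3 26.8] mm n=6887 [187, 160, 133, 188, 6887]
cur yaw 83.7 turn about tool z -10.7 deg -> units -0.237 (alt 3.763); shift units [0.2719, 3.5979, -0.0429] (rows>=17.3, turn rows>=1.5) tilt [0.003, -0.004, 0.0] q6 -2.27 t 42.6
```

Emit:
jog_arm --moves '[0.014,0.1894,-0.0025,0,0,0,-1,0.014,0.1894,-0.0025,0,0,0,-1,0.014,0.1894,-0.0025,0,0,0,-1,0.014,0.1894,-0.0025,0,0,0,-1,0.014,0.1894,-0.0025,0,0,0,-1,0.014,0.1894,-0.0025,0,0,0,-1,0.014,0.1894,-0.0025,0,0,0,-1,0.014,0.1894,-0.0025,0,0,0,-1,0.014,0.1894,-0.0025,0,0,0,-1,0.014,0.1894,-0.0025,0,0,0,-1,0.014,0.1894,-0.0025,0,0,0,-1,0.014,0.1894,-0.0025,0,0,0,-1,0.014,0.1894,-0.0025,0,0,0,-1,0.014,0.1894,-0.0025,0,0,0,-1,0.014,0.1894,-0.0025,0,0,0,-1,0.014,0.1894,-0.0025,0,0,0,-1,0.014,0.1894,-0.0025,0,0,0,-1,0.014,0.1894,-0.0025,0,0,0,-1,0.014,0.1894,-0.0025,0,0,0,-1]'

```text
time: 44.2
tcp_pos: [0.4516, 0.3533, 0.157]
tool_rot: [[-0.994, 0.11, -0.006], [0.11, 0.994, -0.004], [0.005, -0.005, -1.0]]
ft_force: [1.0, -0.5, -1.3]
grip_width: 0.0516
grip_force: 63.7
```

Emit:
jog_arm --moves '[0,0,0,0,0,-0.12,-1,0,0,0,0,0,-0.117,-1,0,0,0,0,0,0,-1,0,0,0,0,0,0,-1,0,0,0,0,0,0,-1]'

```text
time: 44.62
tcp_pos: [0.4528, 0.3515, 0.1591]
tool_rot: [[-0.997, -0.073, -0.003], [-0.073, 0.997, -0.002], [0.003, -0.002, -1.0]]
ft_force: [0.6, 0.5, -1.6]
grip_width: 0.0517
grip_force: 64.0
```

Run:
```python
from h import *
d=snap("wrist","w30");s=d["s"];print(s["tcp_pos"],s["grip_width"])
heldc(d,.023)
blocks(d)
go(.4525,.3532,.055,94.35)
```

```text
[0.45283517 0.35153724 0.15909405] 0.05172560830106862
held carrier tool x[-43.1 48.2] y[-26.7 26.7] mm n=4521 [186, 155, 134, 193, 4521]
block [627.9 502.4] [30. 33.] 4.3 [378 358] [409 383]
block [648.7 228.2] [29. 33.] 88.4 [ 98 358] [127 383]
block [610.7 550.2] [27.  5.] 48.7 [439 350] [452 369]
block [638.5 177.9] [ 5. 25.] 49.7 [ 54 350] [ 66 368]
block [581.  418.6] [53.  6.] 4.3 [310 299] [318 348]
block [514.5 215.8] [ 8. 41.] 5.7 [ 68 239] [115 248]
block [519.2 144.6] [ 8. 18.] 4.3 [  0 239] [ 21 247]
block [498.7 213.7] [17. 35.] 4.3 [ 67 217] [109 236]
block [430.2 200.9] [12. 20.] 4.2 [ 55 138] [ 80 153]
block [413.  390.8] [18. 21.] 4.2 [293 130] [319 153]
block [419.1 303. ] [18. 35.] 2.9 [173 130] [217 153]
cur yaw 94.2 turn about tool z -0.1 deg -> units -0.003 (alt 3.997); shift units [0.0013, 0.009, 0.5237] (rows>=2.5, turn rows>=0.0) tilt [-0.001, -0.003, 0.0] q6 -1.08 t 44.7
```

Emit:
jog_arm --moves '[0,0.009,0.15,0,0,-0.003,-1,0,0,0.15,0,0,0,-1,0,0,0.12,0,0,0,-1,0,0,0.1,0,0,0,-1,0,0,0,0,0,0,-1,0,0,0,0,0,0,-1,0,0,0,0,0,0,-1,0,0,0,0,0,0,-1,0,0,0,0,0,0,-1]'

```text
time: 45.42
tcp_pos: [0.4547, 0.3549, 0.0595]
tool_rot: [[-0.997, -0.078, 0.004], [-0.078, 0.997, 0.002], [-0.004, 0.002, -1.0]]
ft_force: [-0.0, 0.1, -2.0]
grip_width: 0.0516
grip_force: 64.0
```

Run:
```python
from h import *
d=snap("wrist","w31");s=d["s"];print(s["tcp_pos"],s["grip_width"],s["ft_force"])
heldc(d,.023)
blocks(d)
go(.4523,.3533,.030,94.35)
```

```text
[0.45468532 0.35486551 0.05946985] 0.051553708539354454 [-0.04006255  0.08875007 -2.0135205 ]
held carrier tool x[-43.5 39.6] y[-26.6 26.9] mm n=4236 [187, 171, 130, 178, 4236]
block [513.  233.9] [14.  7.] 83.8 [ 25 304] [ 49 314]
block [497.9 222.5] [17. 14.] 4.4 [  0 272] [ 29 299]
block [413.2 390.9] [18. 20.] 4.5 [310 144] [350 179]
block [419.6 303.2] [18. 35.] 4.5 [120 143] [190 178]
cur yaw 94.5 turn about tool z 0.1 deg -> units 0.003 (alt -3.997); shift units [0.0118, -0.0069, 0.1457] (rows>=0.7, turn rows>=0.0) tilt [0.002, 0.004, 0.0] q6 -1.08 t 45.5
```

Emit:
jog_arm --moves '[0.007,-0.006,0,0,0,0.003,-1,0,0,0.03,0,0,0,-1,0,0,0.03,0,0,0,-1,0,0,0.03,0,0,0,-1,0,0,0.03,0,0,0,-1,0,0,0.025,0,0,0,-1,0,0,0,0,0,0,-1,0,0,0,0,0,0,-1,0,0,0,0,0,0,-1]'

```text
time: 46.22
tcp_pos: [0.4518, 0.3527, 0.03]
tool_rot: [[-0.997, -0.076, -0.001], [-0.076, 0.997, -0.001], [0.001, -0.001, -1.0]]
ft_force: [-5.1, -2.3, 10.3]
grip_width: 0.0514
grip_force: 65.4
```

Seated (0.030 = 0.0241 + 0.006). Release, rise and check.

Emit:
jog_arm --moves '[0,0,0,0,0,0,0.6,0,0,0,0,0,0,0.6,0,0,0,0,0,0,0.6,0,0,0,0,0,0,0.6,0,0,-0.1,0,0,0,0.6,0,0,-0.15,0,0,0,0.6,0,0,-0.2,0,0,0,0.6,0,0,-0.2,0,0,0,-1,0,0,-0.1,0,0,0,-1,0,0,0,0,0,0,-1,0,0,0,0,0,0,-1]'

```text
time: 47.13
tcp_pos: [0.4529, 0.3533, 0.1799]
tool_rot: [[-0.997, -0.076, 0.003], [-0.076, 0.997, 0.002], [-0.003, 0.002, -1.0]]
ft_force: [0.5, 0.4, 0.1]
grip_width: 0.0203
grip_force: 0.0
```

Run:
```python
from h import *
d=snap("wrist","w32");s=d["s"];print(s["tcp_pos"],s["time"])
for c,z in(("orange",.022),("blue",.034),("yellow",.034),("green",.034)):
    for b in blobs(d,c,z,300):print(c,b)
go(.590,.268,.16,94.4)
```

```text
[0.45292781 0.35334801 0.17987499] 47.1333
orange ([248.0, 172.0], 0.4509, 0.3529, 90, 54, 4.4)
orange ([144.0, 176.0], 0.458, 0.2598, 90, 57, 4.4)
orange ([36.0, 180.0], 0.4649, 0.1641, 91, 56, 4.6)
blue ([253.0, 258.0], 0.5209, 0.3592, 40, 23, -85.7)
blue ([98.0, 258.0], 0.5306, 0.2236, 182, 22, -85.7)
blue ([252.0, 177.0], 0.449, 0.3533, 71, 36, 3.6)
blue ([228.0, 126.0], 0.4581, 0.294, 271, 157, -85.9)
yellow ([141.0, 177.0], 0.4569, 0.2616, 73, 39, 3.7)
green ([30.0, 176.0], 0.4622, 0.1693, 71, 43, 4.3)
cur yaw 94.3 turn about tool z -0.1 deg -> units -0.001 (alt 3.999); shift units [-0.6561, -0.4747, 0.0876] (rows>=3.9, turn rows>=0.0) tilt [-0.0, -0.001, 0.0] q6 -1.08 t 47.2
```

Emit:
jog_arm --moves '[-0.131,-0.095,0.017,0,0,0,-1,-0.131,-0.095,0.017,0,0,0,-1,-0.131,-0.095,0.017,0,0,0,-1,-0.131,-0.095,0.017,0,0,0,-1,-0.131,-0.095,0.017,0,0,0,-1,0,0,0,0,0,0,-1,0,0,0,0,0,0,-1,0,0,0.1,0,0,0,-1,0,0,0.1,0,0,0,-1,0,0,0.1,0,0,0,-1,0,0,0.1,0,0,0,-1,0,0,0,0,0,0,-1,0,0,0,0,0,0,-1,0,0,0,0,0,0,-1]'

```text
time: 48.35
tcp_pos: [0.5896, 0.2688, 0.0817]
tool_rot: [[-0.997, -0.077, 0.0], [-0.077, 0.997, 0.0], [-0.0, 0.0, -1.0]]
ft_force: [0.2, 1.2, 0.7]
grip_width: 0.0004
grip_force: 0.0
```

Emit:
jog_arm --moves '[0.03,0,0.015,0,0,0,-1,0.05,0,0.005,0,0,0,-1,0.06,0,0,0,0,0,-1,0.06,0,0,0,0,0,-1,0.06,0,0,0,0,0,-1,0.06,0,0,0,0,0,-1,0.06,0,0,0,0,0,-1,0.06,0,0,0,0,0,-1,0.06,0,0,0,0,0,-1,0.06,0,0,0,0,0,-1,0.06,0,0,0,0,0,-1,0.06,0,0,0,0,0,-1,0.06,0,0,0,0,0,-1,0.03,0,0,0,0,0,-1,0,0,0,0,0,0,-1,0,0,0,0,0,0,-1]'

```text
time: 49.68
tcp_pos: [0.4366, 0.2566, 0.0781]
tool_rot: [[-0.997, -0.076, 0.002], [-0.076, 0.997, 0.001], [-0.002, 0.001, -1.0]]
ft_force: [-0.5, 1.0, 0.3]
grip_width: -0.0001
grip_force: 0.0
```

Emit:
jog_arm --moves '[0.03,0,0,0,0,0,-1,0.02,0,0,0,0,0,-1,0,0,0,0,0,0,-1,0,0,0,0,0,0,-1]'

```text
time: 50.02
tcp_pos: [0.4264, 0.2557, 0.0772]
tool_rot: [[-0.997, -0.076, 0.0], [-0.076, 0.997, 0.0], [-0.0, 0.0, -1.0]]
ft_force: [0.6, 0.1, -0.7]
grip_width: 0.0001
grip_force: 0.4
```

Emit:
jog_arm --moves '[0.02,0,0,0,0,0,-1,0.02,0,0,0,0,0,-1,0,0,0,0,0,0,-1,0,0,0,0,0,0,-1]'

```text
time: 50.35
tcp_pos: [0.4218, 0.2553, 0.0774]
tool_rot: [[-0.997, -0.076, 0.009], [-0.076, 0.997, 0.001], [-0.009, 0.001, -1.0]]
ft_force: [11.5, 1.0, -5.6]
grip_width: -0.0
grip_force: 5.6
```

Emit:
jog_arm --moves '[0.015,0,0,0,0,0,-1,0.01,0,0,0,0,0,-1,0,0,0,0,0,0,-1,0,0,0,0,0,0,-1]'

```text
time: 50.68
tcp_pos: [0.4216, 0.2553, 0.0776]
tool_rot: [[-0.997, -0.075, 0.02], [-0.075, 0.997, 0.003], [-0.021, 0.002, -1.0]]
ft_force: [25.0, 3.3, -15.4]
grip_width: 0.0001
grip_force: 12.2
```

Emit:
jog_arm --moves '[-0.05,0,0,0,0,0,-1,-0.06,0,0,0,0,0,-1,-0.05,0,-0.03,0,0,0,-1,0,0,-0.15,0,0,0,-1,0,0,-0.18,0,0,0,-1,0,0,-0.18,0,0,0,-1,-0.05,0,-0.18,0,0,0,-1,-0.05,0,-0.18,0,0,0,-1,-0.05,0,-0.18,0,0,0,-1,0,0,0,0,0,0,-1,0,0,0,0,0,0,-1,0,0,0,0,0,0,-1]'

```text
time: 51.68
tcp_pos: [0.4745, 0.2592, 0.2919]
tool_rot: [[-0.997, -0.076, -0.003], [-0.076, 0.997, -0.001], [0.003, -0.001, -1.0]]
ft_force: [-0.5, -0.6, -1.1]
grip_width: -0.0002
grip_force: 0.0
```

Run:
```python
from h import *
d=snap("wrist","w33");s=d["s"];print(s["tcp_pos"],s["time"])
hs=d["hsv"];m=cv2.inRange(hs,np.array((0,120,60)),np.array((3,255,255)))|cv2.inRange(hs,np.array((174,120,60)),np.array((179,255,255)))
n,l,st,ce=cv2.connectedComponentsWithStats(m)
for i in range(1,n):
    if st[i,4]>300:print("red",cv2.minAreaRect((ray(d,np.argwhere(l==i)[:,::-1],.08)*1e3).astype(np.float32)),st[i])
m=hs[...,0];o=cv2.inRange(hs,np.array((5,60,80)),np.array((18,255,255)))
for c in cv2.findContours(o,cv2.RETR_EXTERNAL,cv2.CHAIN_APPROX_NONE)[0]:
    if cv2.contourArea(c)>1000:print("orange thru window",cv2.minAreaRect((ray(d,c[:,0],.022)*1e3).astype(np.float32)))
```

```text
[0.47453791 0.25920538 0.29193286] 51.6833
red ((404.0194396972656, 254.56185913085938), (12.063638687133789, 68.48924255371094), 4.369704723358154) [218  91  72  14 981]
```

```bash
python3 -c "
from station import arm
print(arm.sign_off())"
```

```text
the job is handed in; nothing more can be done
None
```

The job is handed in: all three samples were seated in carriers, the carriers were placed in bays 0–2, and the window was opened and shut to its stops, finishing at about 52 s with the cans and tape untouched as far as I could tell.

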